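# Build up the roller stack on the leaning bolt

### The arm

A 6-joint arm with a two-finger parallel gripper is mounted at the origin on the work surface. World frame = base frame: x ahead of the robot, y to its left, z up, the work surface at z = 0. Lengths are in mm, angles in rad, forces in N, time in s.
With the tool pointing down it reaches from about 350 to 775 mm from the base axis. Payload 7.3 kg.
Tool frame: the origin (TCP) lies between the finger pads; the fingertips stand tcp_to_tips ahead of it and the grasp point (between the pads) lies 5 mm behind it (tcp_to_tips is the distance from the TCP to the fingertips, in mm); z points along the fingers, x is the direction in which the jaws open and shut, and the axes are right-handed (so a half turn about z gives the same grasp; the last joint's range is limited). The gripper opens to 92 mm and grips with 3 to 60 N. Pads are 19 mm wide; open, the fingers measure 130 mm over their backs; the gripper's body (75 mm by 190 mm) begins 47 mm behind the grasp point.
Start: joints at [-1.309, 0.342, 1.524, -0, 1.275, -0.146], TCP at [208.233, -481.957, 240.741] pointing down, gripper open.
Joint ranges: [-2.53, 2.53], [-0.77, 2.02], [0.04, 2.7], [-1, 4.14], [0.28, 2.66], [-3.11, 3.11]. Speed limits (rad/s): [2.57, 2.57, 3.14, 3.14, 3.14, 3.14].

### API

Orientations are given as [roll, pitch, yaw] about the fixed x, y, z axes, in that order (R = Rz(yaw) Ry(pitch) Rx(roll)).
In Python, from plant import * gives the robot as it stands.
- The arm moves only by the tool drive_tool, never from a script. Its argument "deltas" is a list of rows, each an object of numbers: "hand": the gripper's target within -1 to 1 (shut at 1, half-way at 0, fully open at -1); "tx", "ty", "tz": the shift along the tool's x, y, z each as a share of 4 cm, from -1 to 1; "wx", "wy", "wz": the turn, a rotation vector about the tool's x, y, z each as a share of 5 degrees, from -1 to 1. In form: [{"hand": .., "tx": .., "ty": .., "tz": .., "wx": .., "wy": .., "wz": ..}, ...]. A call has 1 to 20 rows; each row shifts and turns the commanded pose from where the row before left it, along the tool's axes as they then stand; what a row does not reach is not made up. A row lasts 1/12 s, in which the tool goes at most 41.7 mm and 7.16 degrees, less where a joint would pass 70% of its speed; a pose out of reach is approached as far as the arm can. A call with a number of a shift or a turn outside -1 to 1 is refused whole. A call with a gripper value outside its range is refused whole. The fingers move at their own pace and stop on an object; the grip force is fixed at half the most. Time passes only in rows, so rows that do not move let the fingers close. It gives the time, the measured TCP pose, the force and the opening at its end, in the units of the state.
- get_obs(): the state, without advancing time (a new reading comes with each control period).
- capture(name): name is "scene" or "top"; returns the picture (480x640x3 uint8, red, green, blue); there is no depth.
- camera_model(name): a dict with "fx", "fy", "cx", "cy" (pixels), "rvec" (rotation vector, rad) and "tvec" (3), from world to camera coordinates, as OpenCV has them. Camera axes: x right, y down, z forward; pixel columns grow to the right and rows downward; lengths in mm; the calibration is good to about 2 mm. A picture is of the moment at which its call begins. camera_model takes no time and is no camera call.
- close_job(): hands the job in, once; it reports no verdict.
The state is a dict: "time": time; "joint_positions": joint angles; "dq": joint speeds; "tau": joint torques, N m; "tool_pos": TCP position; "tcp_rot": TCP orientation; "contact_force": force on the tool from outside, world axes, zero at the start; "moment": the same for the moment, N m; "grip_width": finger opening in mm.
Only numpy, scipy, OpenCV 4.12 (cv2) and the standard library are available. Lean on these libraries where they do the work, as an engineer would, in place of code of your own. Each camera call takes 0.05 s, during which the arm holds its last target.

### The job

Build the roller stack on the bolt of the leaning assembly jig: first the plain tube spacer, then the flat washer, then the flanged bushing with its flange down against the washer. Slide each one fully home before adding the next, let go of them all, and leave the other things on the bench where they are.

Things in the scene. Friction and masses are not known exactly. Their poses are not given: they have to be found in the camera images.
- bolt: fixed steel bolt on the jig, leaning 30 deg from vertical roughly towards the robot; place and heading vary. Origin: centre of the seat, the upper face of the 64 mm collar at its foot, 75 mm above the bench. z runs along the bolt to its tip, y is level. Bolt 20 mm thick, tip 90 mm from the seat, last 10 mm tapered to 10 mm. Below: 44 mm post on a base plate 150 x 110 x 12 mm
- spacer_centre (a point): centre, half-way up, of the loose plain aluminium tube spacer: 50 mm outside, 26 mm bore right through, 56 mm tall, about 0.22 kg; stands upright on the bench, z along its bore. Home: its lower face on the seat
- washer_centre (a point): centre, half-way up, of the loose thick flat steel washer: 62 mm outside, 26 mm bore, 14 mm thick, about 0.2 kg; lies flat on the bench, z along its bore. Home: its lower face on the spacer's top
- bushing_centre (a point): centre, half-way up, of the loose dark steel flanged bushing: 70 mm tall, 26 mm bore right through; flange 62 mm wide and 10 mm thick at the bottom, above it a round sleeve 42 mm wide; about 0.24 kg; stands on its flange on the bench, z along its bore, away from the flange. Home: flange on the washer's top
- bushing_foot (a point): centre of the bushing's flange face (its underside as it stands), 35 mm below bushing_centre
- spacer: the same spacer; origin at the centre of its underside
- washer: the same washer; origin at the centre of its underside
- bushing: the same bushing; origin at the centre of its flange face
- nut: bystander: loose big steel hexagon nut, 56 mm across flats, 26 mm tall, lying flat; origin at the centre of its underside
- tin: bystander: closed grey tin, 64 mm wide, 60 mm tall; origin at the centre of its underside
- wrench: bystander: loose steel wrench lying beyond the parts
- screwdriver: bystander: loose screwdriver lying on the robot's side of the parts
- hammer: bystander: loose hammer lying to the right of the jig
- offcut: bystander: loose aluminium bar offcut, 30 x 170 x 30 mm, lying beyond the jig
Things that resemble listed ones, but are neither listed nor needed, are in the scene too. What is shaped like the bushing but blue or green is not meant. What is shaped like the washer but brown is not meant.

How it is judged (in metres and radians):
On the way, in this order (a step that is already met when the one before it is completed fails the run):
1. the spacer is fully home on the bolt, down on the seat (z of spacer_centre in the frame of bolt between 0.023 and 0.033 m and x of spacer_centre in the frame of bolt between -0.008 and 0.008 m and y of spacer_centre in the frame of bolt between -0.008 and 0.008 m and angle between the z axis of spacer_centre and the z axis of bolt, either way round below 0.12 rad), for 0.2 s.
2. with the spacer home, the washer is fully home on the spacer (all of step 1 and z of washer_centre in the frame of bolt between 0.058 and 0.068 m and x of washer_centre in the frame of bolt between -0.008 and 0.008 m and y of washer_centre in the frame of bolt between -0.008 and 0.008 m and angle between the z axis of washer_centre and the z axis of bolt, either way round below 0.12 rad), for 0.2 s.
3. with both home, the bushing is home, flange down on the washer (all of step 2 and z of bushing_foot in the frame of bolt between 0.065 and 0.075 m and x of bushing_foot in the frame of bolt between -0.008 and 0.008 m and y of bushing_foot in the frame of bolt between -0.008 and 0.008 m and angle between the z axis of bushing_foot and the z axis of bolt, either way round below 0.12 rad), for 0.2 s.
At the end, for the whole second after the job is handed in: Spacer, washer and bushing (flange down) stand on the bolt in that order, each within 5 mm along the bolt of resting on the one below (spacer on the seat), within 8 mm of the bolt's centre line along each cross axis and within 0.12 rad of its direction, all at rest (slower than 0.02 m/s) (all of step 3 and linear speed of each of spacer, washer, bushing below 0.02 m/s); the robot touches nothing.
It fails at once if one of the other loose things (nut, tin, wrench, screwdriver, hammer, offcut) is shifted more than 30 mm (distance of any of nut, tin, wrench, screwdriver, hammer, offcut from where it was at the start of the episode above 0.03 m).
It also fails if it takes over 72 s, if anything falls off the work surface, if the arm or the gripper's body presses on something with over 40 N, if the wrist force passes 120 N, or if a joint passes its speed limit or range.

## Working session

There is one attempt and no reset: what is moved stays moved. The work goes in short steps, Python scripts to look and compute and a tool call to move; the robot and the scene stay as the last step left them, time stands still between calls to the robot, and variables do not carry over. Pictures are saved under pics/ and viewed, and the job is handed in when it is done.

Besides the shell and the picture viewer there is one more tool, called after "Request:" as name([rows], argument=value, ...), one row to a line, values as JSON. drive_tool: Moves the arm, as the interface text tells. Its arguments: {"type":"object","properties":{"deltas":{"type":"array","items":{"type":"object","properties":{"hand":{"type":"number"},"tx":{"type":"number"},"ty":{"type":"number"},"tz":{"type":"number"},"wx":{"type":"number"},"wy":{"type":"number"},"wz":{"type":"number"}}}}},"required":["deltas"]}

```bash
ls; mkdir -p pics; python3 - <<'E'
from plant import *
import cv2
print(get_obs())
for n in ("scene","top"):
    im=capture(n); cv2.imwrite(f"pics/{n}0.png",im[:,:,::-1]); print(n,camera_model(n))
E
```

```text
pics
{'time': 0.0, 'joint_positions': array([-1.30902739e+00,  3.42736342e-01,  1.52504045e+00, -1.43135378e-05,
        1.27540470e+00, -1.46014716e-01]), 'dq': array([-0.00012919, -0.00126694,  0.00075901,  0.00064677, -0.00016932,
        0.00168595]), 'tau': array([ 8.06163916e-04, -4.31237125e+01, -2.44215292e+01,  7.19665736e-02,
        5.59730467e-02, -1.35952723e-04]), 'tool_pos': array([ 208.10734781, -481.55741065,  240.02970889]), 'tcp_rot': array([-3.14137502e+00,  1.57392220e-03, -1.16300832e+00]), 'contact_force': array([-0.01454393,  0.06835736,  0.18336027]), 'moment': array([ 0.01272713,  0.02709943, -0.00619781]), 'grip_width': 91.79532764627207}
scene {'fx': 469.36507352804125, 'fy': 469.36507352804125, 'cx': 318.39638268250366, 'cy': 239.69877860814998, 'rvec': array([ 2.15134225,  0.58245012, -0.27351864]), 'tvec': array([-460.61991004, -124.68127001, 1337.28417831])}
top {'fx': 457.24837378137096, 'fy': 457.24837378137096, 'cx': 317.24491822718056, 'cy': 247.79144796832807, 'rvec': array([ 2.12162348, -2.10996602,  0.17754889]), 'tvec': array([-33.85502571, 579.02749949, 962.23302826])}
```

View pics/scene0.png

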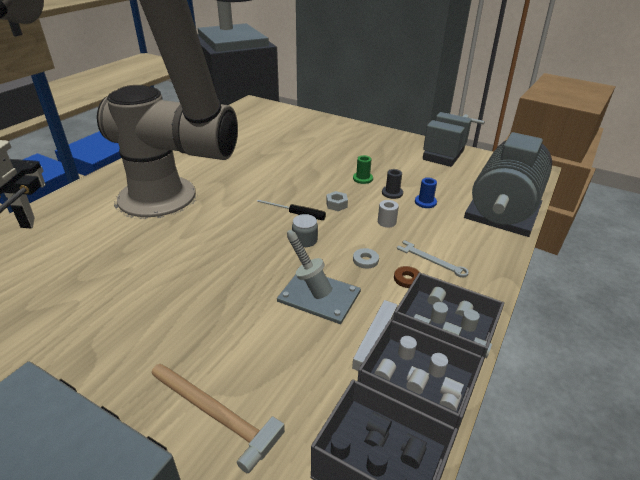

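View pics/top0.png

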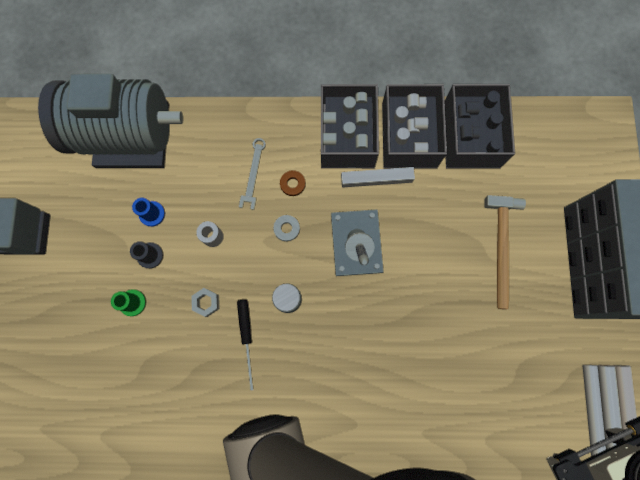

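The top view shows the spacer near (208,233), the washer (287,228), the dark bushing (147,254), and the jig with its bolt tip near (362,252). I'll enlarge these next.

```bash
python3 - <<'E'
import cv2,numpy as np
t=cv2.imread("pics/top0.png"); s=cv2.imread("pics/scene0.png")
def crop(im,x,y,w,h,k,n):
    c=cv2.resize(im[y:y+h,x:x+w],None,fx=k,fy=k,interpolation=cv2.INTER_CUBIC)
    for i in range(0,w,10):
        cv2.line(c,(i*k,0),(i*k,6),(0,0,255),1); cv2.putText(c,str(x+i),(i*k+2,16),0,.35,(0,0,255),1)
    for i in range(0,h,10):
        cv2.line(c,(0,i*k),(6,i*k),(0,0,255),1); cv2.putText(c,str(y+i),(8,i*k+4),0,.35,(0,0,255),1)
    cv2.imwrite("pics/"+n,c)
crop(t,120,205,110,75,7,"c_t1.png")
crop(t,265,200,130,85,6,"c_t2.png")
crop(s,270,220,120,100,6,"c_s1.png")
crop(s,340,150,110,70,7,"c_s2.png")
E
```

```text
(no output)
```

View pics/c_t1.png

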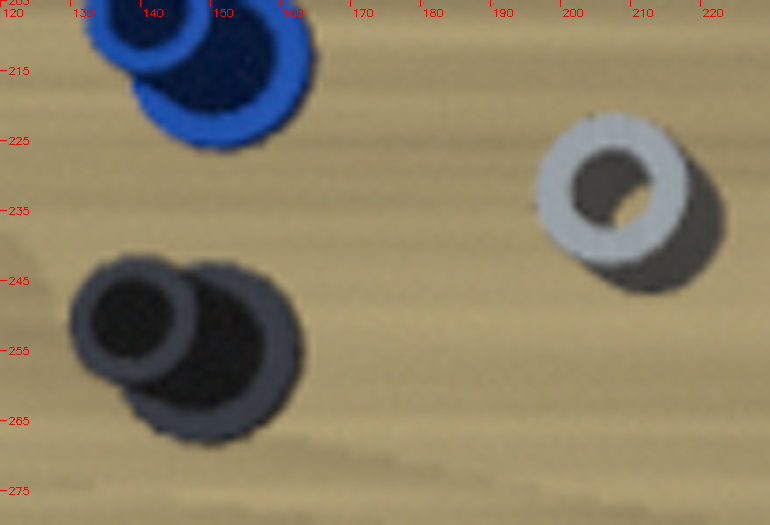

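View pics/c_t2.png

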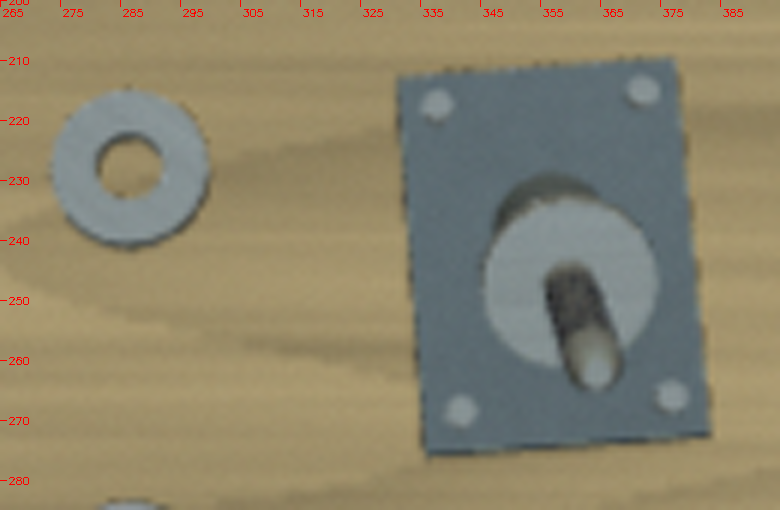

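View pics/c_s1.png

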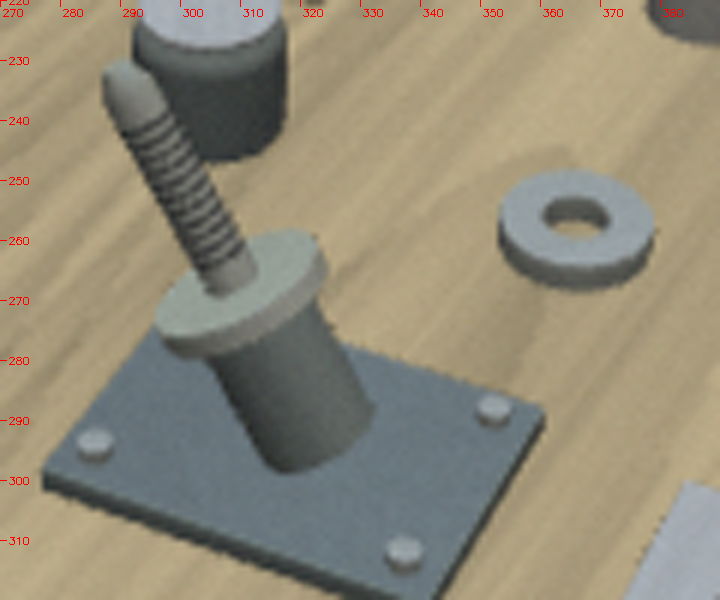

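View pics/c_s2.png

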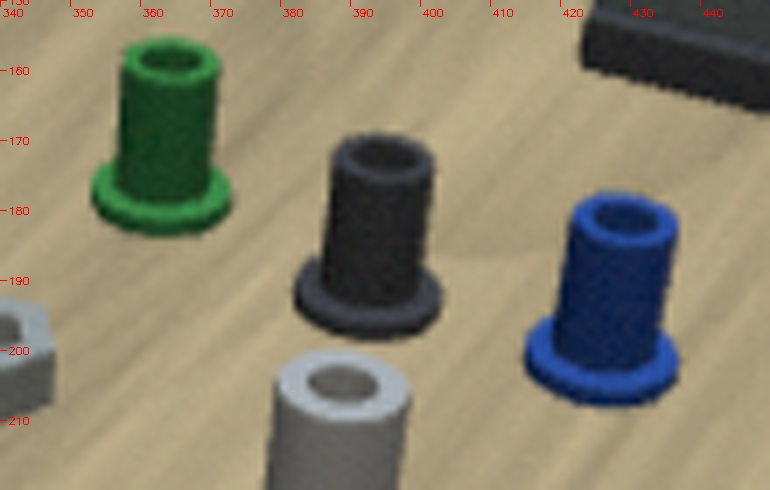

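```bash
cat > h.py <<'E'
import numpy as np, cv2
from scipy.optimize import least_squares
from scipy.spatial.transform import Rotation as Ro
from plant import *
CM={n:camera_model(n) for n in("scene","top")}
def proj(n,P):
    c=CM[n];K=np.array([[c['fx'],0,c['cx']],[0,c['fy'],c['cy']],[0,0,1]])
    return cv2.projectPoints(np.atleast_2d(np.float64(P)),c['rvec'],c['tvec'],K,None)[0][:,0]
def onz(n,uv,z):
    return least_squares(lambda p:proj(n,[p[0],p[1],z])[0]-uv,[500,0]).x
def tri(a,b):
    return least_squares(lambda p:np.r_[proj('scene',p)[0]-a,proj('top',p)[0]-b],[500,0,50]).x
def bolt(p): # x,y,heading -> R,o
    th=np.radians(30); z=np.array([np.sin(th)*np.cos(p[2]),np.sin(th)*np.sin(p[2]),np.cos(th)])
    y=np.cross(z,[0,0,1]);y/=np.linalg.norm(y); return np.c_[np.cross(y,z),y,z],np.array([p[0],p[1],75.])
def circ(R,o,r,z,n=48):
    a=np.linspace(0,2*np.pi,n); return np.c_[r*np.cos(a),r*np.sin(a),0*a+z]@R.T+o
def crop(im,x,y,w,h,k,n,curves=()):
    c=cv2.resize(im[y:y+h,x:x+w],None,fx=k,fy=k,interpolation=cv2.INTER_CUBIC)
    for i in range(0,w,10):
        cv2.line(c,(i*k,0),(i*k,6),(0,0,255),1); cv2.putText(c,str(x+i),(i*k+2,16),0,.35,(0,0,255),1)
    for i in range(0,h,10):
        cv2.line(c,(0,i*k),(6,i*k),(0,0,255),1); cv2.putText(c,str(y+i),(8,i*k+4),0,.35,(0,0,255),1)
    for q in curves:
        q=((np.array(q)-[x,y]+.5)*k-.5); cv2.polylines(c,[np.int32(np.round(q))],False,(0,255,0),1)
    cv2.imwrite("pics/"+n,c)
E
python3 - <<'E'
from h import *
for nm,s,t,z in [("spacer",(388.7,204.7),(207.1,231.4),56),("washer",(365.6,255.9),(286.1,227.1),14),("bushing",(394.3,172.0),(138.6,250.4),70)]:
    print(nm,onz('scene',s,z),onz('top',t,z),tri(s,t),z)
seat_t=(359.8,246.5); tip_t=(597/6+265-.4,368/6+200-.4); tip_s=(125/6+270-.4,68/6+220-.4)
print("seat",onz('top',seat_t,75),"tip",tri(tip_s,tip_t))
def f(p):
    R,o=bolt(p); a=o+R[:,2]*88
    return np.r_[proj('top',o)[0]-seat_t,proj('top',a)[0]-tip_t,proj('scene',a)[0]-tip_s]
r=least_squares(f,[500,-60,np.pi]);print(r.x,r.fun)
R,o=bolt(r.x)
for n,a in (("top",(325,200,70,85,7)),("scene",(270,220,100,80,7))):
    I=np.eye(3)
    L=[circ(R,o,32,0),circ(R,o,32,-8),circ(R,o,10,0),circ(R,o,10,80),circ(R,o,5,90)]
    crop(cv2.imread(f"pics/{n}0.png"),*a,f"ov_{n}.png",[proj(n,q) for q in L])
E
```

```text
spacer [616.13412008 215.5650216 ] [615.18901121 216.44934533] [615.52310918 216.77485804  55.07539836] 56
washer [635.5251765   42.63511632] [635.47241386  43.09884374] [635.45552249  43.07014966  13.6984995 ] 14
bushing [569.64310474 360.98899407] [568.78844241 361.7581619 ] [569.03985609 362.15571466  69.21781778] 70
seat [ 578.39766808 -123.47703521] tip [ 535.04855879 -125.2436976   153.32851962]
[ 578.68773476 -123.47280309    3.17091855] [-0.00328975 -0.13120728 -0.60822316 -0.04226498 -0.46557435  0.73760449]
```

View pics/ov_top.png

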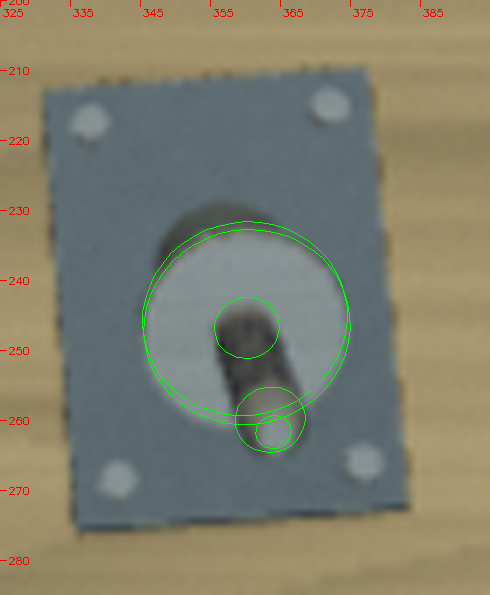

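View pics/ov_scene.png

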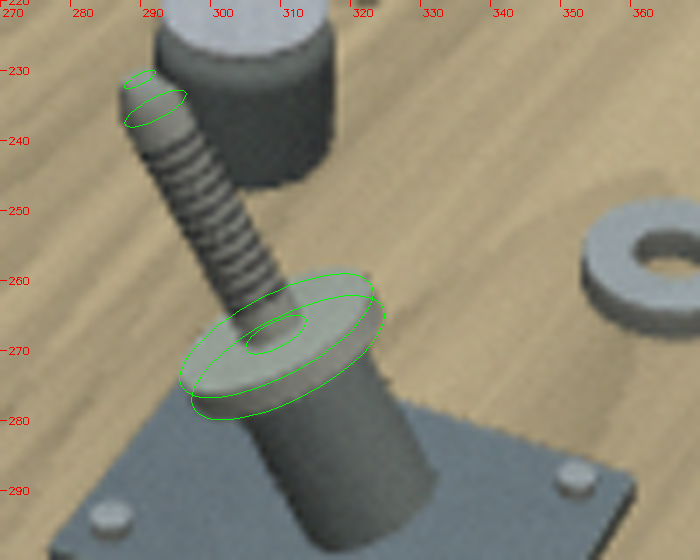

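The overlay matches the collar and bolt to about 1 px. Both cameras agree to within 1 mm on the loose parts. Next I'll check the plate heading and see what plant provides.

```bash
cat >> h.py <<'E'
def goal(pos,R=None,rows=1):
    o=get_obs(); Rc=Ro.from_euler('xyz',o['tcp_rot'])
    d=Rc.inv().apply(np.array(pos)-o['tool_pos']); print("t",round(o['time'],2),"pos",o['tool_pos'].round(1),"rot",o['tcp_rot'].round(4),"F",o['contact_force'].round(1),"w",round(o['grip_width'],1))
    print("shift tool mm",d.round(1),"rows total share",(d/40).round(3))
    if R is not None:
        w=(Rc.inv()*Ro.from_matrix(R)).as_rotvec(); print("turn deg",np.degrees(w).round(2),"share",(np.degrees(w)/5).round(3))
DOWN=np.c_[[0,-1,0],[-1,0,0],[0,0,-1.]]
E
python3 - <<'E'
import plant; print([n for n in dir(plant) if n[0]!='_'])
from h import *
try: print(tcp_to_tips)
except Exception as e: print(e)
c=[(45,92),(367,68),(410,507),(76,531)]
P=[onz('top',((a+.5)/7+325-.5,(b+.5)/7+200-.5),12) for a,b in c]; P=np.array(P); print(P)
for i,j in((3,0),(2,1),(1,0),(2,3)): d=P[j]-P[i]; print(np.linalg.norm(d),np.degrees(np.arctan2(d[1],d[0])))
goal([615.5,216.5,150],DOWN)
for n,a in (("top",(120,205,110,75,7)),("scene",(340,150,110,90,7))):
    I=np.eye(3); L=[circ(I,[615.5,216.3,0],25,56),circ(I,[569,361.8,0],21,70),circ(I,[569,361.8,0],31,10)]
    crop(cv2.imread(f"pics/{n}0.png"),*a,f"ovp_{n}.png",[proj(n,q) for q in L])
E
```

```text
['Unreachable', 'camera_model', 'capture', 'close_job', 'get_obs', 'tcp_to_tips']
14.0
[[ 670.90238164  -61.5583906 ]
 [ 679.46545872 -169.41399658]
 [ 531.29944374 -180.91555996]
 [ 522.87823416  -71.91876581]]
148.38627163930144 4.003666384037185
148.61175578110922 4.438751693885682
108.19500002586008 94.53941341011826
109.3216259733793 94.41795685067868
t 0.1 pos [ 208.2 -481.6  240.1] rot [-3.1414e+00  1.3000e-03 -1.1630e+00] F [ 0.5 -0.3 -0.2] w 91.7
shift tool mm [-479.2 -650.8   90.9] rows total share [-11.98  -16.27    2.272]
turn deg [ 0.    0.08 23.36] share [1.000e-03 1.600e-02 4.673e+00]
```

View pics/ovp_top.png

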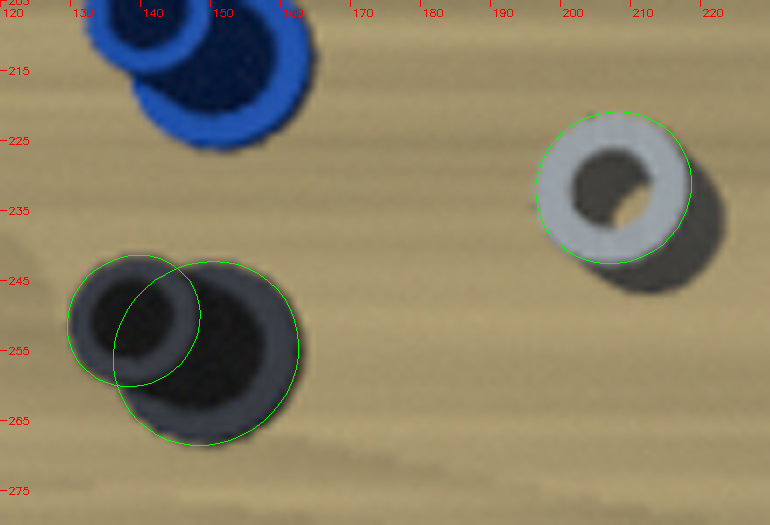

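View pics/ovp_scene.png

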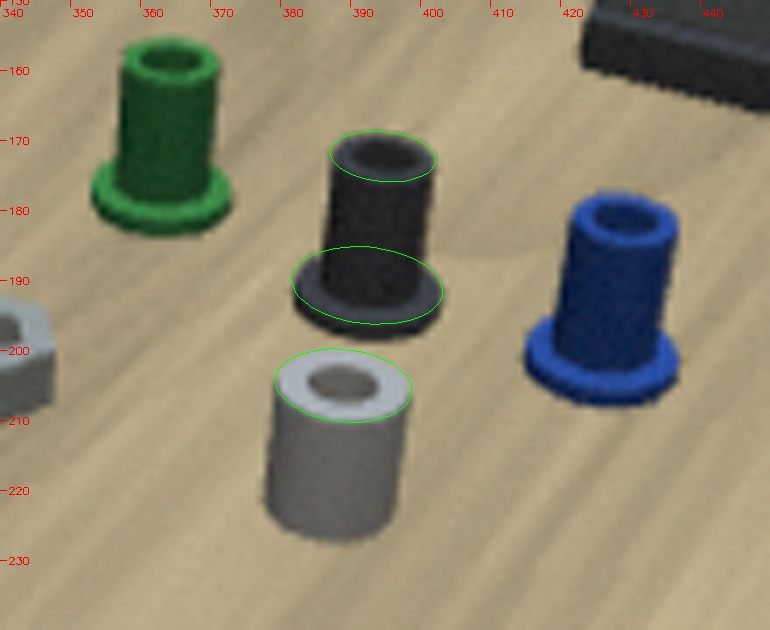

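Refined values: spacer (615.5, 216.3), washer (635.5, 43), bushing (569, 362), seat (578, -123.7) with heading about 184° from the plate edges. The fingertips stand 14 mm ahead of the TCP. I'll turn the wrist so the jaws lie along y, then travel to above the spacer.

Request:
drive_tool([
  {"hand":-1,"wz":0.93},
  {"hand":-1,"wz":0.94},
  {"hand":-1,"wz":0.93},
  {"hand":-1,"wz":0.94},
  {"hand":-1,"wz":0.93},
  {"hand":-1},
])

```text
invalid input
```

Request:
drive_tool([
  {"tx":-0.87,"ty":-0.51,"hand":-1},
  {"tx":-0.87,"ty":-0.51,"hand":-1},
  {"tx":-0.87,"ty":-0.51,"hand":-1},
  {"tx":-0.87,"ty":-0.51,"hand":-1},
  {"tx":-0.87,"ty":-0.51,"hand":-1},
  {"tx":-0.87,"ty":-0.51,"hand":-1},
  {"tx":-0.87,"ty":-0.51,"hand":-1},
  {"tx":-0.87,"ty":-0.51,"hand":-1},
  {"tx":-0.87,"ty":-0.51,"hand":-1},
  {"tx":-0.87,"ty":-0.51,"hand":-1},
  {"tx":-0.87,"ty":-0.51,"hand":-1},
  {"tx":-0.87,"ty":-0.51,"hand":-1},
  {"tx":-0.87,"ty":-0.51,"hand":-1},
  {"tx":-0.87,"ty":-0.51,"hand":-1},
  {"tx":-0.87,"ty":-0.51,"hand":-1},
  {"tx":-0.87,"ty":-0.51,"hand":-1},
  {"tx":-0.87,"ty":-0.51,"hand":-1},
  {"tx":-0.87,"ty":-0.51,"hand":-1},
  {"hand":-1},
  {"hand":-1},
])

```text
invalid input
```

```bash
python3 -c "
from h import *
goal([615.5,216.3,44],DOWN)"
```

```text
t 0.1 pos [ 208.2 -481.6  240.1] rot [-3.1414e+00  1.3000e-03 -1.1630e+00] F [ 0.5 -0.3 -0.2] w 91.7
shift tool mm [-478.9 -650.7  196.9] rows total share [-11.972 -16.267   4.922]
turn deg [ 0.    0.08 23.36] share [1.000e-03 1.600e-02 4.673e+00]
```

Both calls were refused, probably because each row needs every field.

Request:
drive_tool([
  {"hand":-1,"tx":0,"ty":0,"tz":0,"wx":0,"wy":0,"wz":0.93},
  {"hand":-1,"tx":0,"ty":0,"tz":0,"wx":0,"wy":0,"wz":0.94},
  {"hand":-1,"tx":0,"ty":0,"tz":0,"wx":0,"wy":0,"wz":0.93},
  {"hand":-1,"tx":0,"ty":0,"tz":0,"wx":0,"wy":0,"wz":0.94},
  {"hand":-1,"tx":0,"ty":0,"tz":0,"wx":0,"wy":0,"wz":0.93},
])

```text
time: 0.52
tool_pos: [208.2, -481.7, 240.3]
tcp_rot: [3.141, 0.001, -1.575]
contact_force: [0.1, 0.5, -0.9]
grip_width: 92.1
```

Request:
drive_tool([
  {"hand":-1,"tx":-0.87,"ty":-0.51,"tz":0,"wx":0,"wy":0,"wz":0},
  {"hand":-1,"tx":-0.87,"ty":-0.51,"tz":0,"wx":0,"wy":0,"wz":0},
  {"hand":-1,"tx":-0.87,"ty":-0.51,"tz":0,"wx":0,"wy":0,"wz":0},
  {"hand":-1,"tx":-0.87,"ty":-0.51,"tz":0,"wx":0,"wy":0,"wz":0},
  {"hand":-1,"tx":-0.87,"ty":-0.51,"tz":0,"wx":0,"wy":0,"wz":0},
  {"hand":-1,"tx":-0.87,"ty":-0.51,"tz":0,"wx":0,"wy":0,"wz":0},
  {"hand":-1,"tx":-0.87,"ty":-0.51,"tz":0,"wx":0,"wy":0,"wz":0},
  {"hand":-1,"tx":-0.87,"ty":-0.51,"tz":0,"wx":0,"wy":0,"wz":0},
  {"hand":-1,"tx":-0.87,"ty":-0.51,"tz":0,"wx":0,"wy":0,"wz":0},
  {"hand":-1,"tx":-0.87,"ty":-0.51,"tz":0,"wx":0,"wy":0,"wz":0},
  {"hand":-1,"tx":-0.87,"ty":-0.51,"tz":0,"wx":0,"wy":0,"wz":0},
  {"hand":-1,"tx":-0.87,"ty":-0.51,"tz":0,"wx":0,"wy":0,"wz":0},
  {"hand":-1,"tx":-0.87,"ty":-0.51,"tz":0,"wx":0,"wy":0,"wz":0},
  {"hand":-1,"tx":-0.87,"ty":-0.51,"tz":0,"wx":0,"wy":0,"wz":0},
  {"hand":-1,"tx":-0.87,"ty":-0.51,"tz":0,"wx":0,"wy":0,"wz":0},
  {"hand":-1,"tx":-0.87,"ty":-0.51,"tz":0,"wx":0,"wy":0,"wz":0},
  {"hand":-1,"tx":-0.87,"ty":-0.51,"tz":0,"wx":0,"wy":0,"wz":0},
  {"hand":-1,"tx":-0.87,"ty":-0.51,"tz":0,"wx":0,"wy":0,"wz":0},
  {"hand":-1,"tx":-0.87,"ty":-0.51,"tz":0,"wx":0,"wy":0,"wz":0},
  {"hand":-1,"tx":-0.87,"ty":-0.51,"tz":0,"wx":0,"wy":0,"wz":0},
])

```text
time: 2.18
tool_pos: [616.4, 216.1, 240.2]
tcp_rot: [3.141, -0.0, -1.57]
contact_force: [1.2, -0.2, -0.1]
grip_width: 91.9
```

```bash
python3 -c "
from h import *
goal([615.5,216.3,44],DOWN)"
```

```text
t 2.18 pos [616.4 216.1 240.2] rot [ 3.1407e+00 -4.0000e-04 -1.5703e+00] F [ 1.2 -0.2 -0.1] w 91.9
shift tool mm [ -0.3   0.8 196.2] rows total share [-0.007  0.019  4.904]
turn deg [ 0.05 -0.02  0.03] share [ 0.01  -0.005  0.006]
```

Excellent tracking. Going down on the spacer and closing.

Request:
drive_tool([
  {"hand":-1,"tx":0,"ty":0.02,"tz":0.8,"wx":0,"wy":0,"wz":0},
  {"hand":-1,"tx":0,"ty":0,"tz":0.8,"wx":0,"wy":0,"wz":0},
  {"hand":-1,"tx":0,"ty":0,"tz":0.8,"wx":0,"wy":0,"wz":0},
  {"hand":-1,"tx":0,"ty":0,"tz":0.8,"wx":0,"wy":0,"wz":0},
  {"hand":-1,"tx":0,"ty":0,"tz":0.7,"wx":0,"wy":0,"wz":0},
  {"hand":-1,"tx":0,"ty":0,"tz":0.5,"wx":0,"wy":0,"wz":0},
  {"hand":-1,"tx":0,"ty":0,"tz":0.3,"wx":0,"wy":0,"wz":0},
  {"hand":-1,"tx":0,"ty":0,"tz":0.2,"wx":0,"wy":0,"wz":0},
  {"hand":-1,"tx":0,"ty":0,"tz":0,"wx":0,"wy":0,"wz":0},
  {"hand":1,"tx":0,"ty":0,"tz":0,"wx":0,"wy":0,"wz":0},
  {"hand":1,"tx":0,"ty":0,"tz":0,"wx":0,"wy":0,"wz":0},
  {"hand":1,"tx":0,"ty":0,"tz":0,"wx":0,"wy":0,"wz":0},
  {"hand":1,"tx":0,"ty":0,"tz":0,"wx":0,"wy":0,"wz":0},
  {"hand":1,"tx":0,"ty":0,"tz":0,"wx":0,"wy":0,"wz":0},
  {"hand":1,"tx":0,"ty":0,"tz":0,"wx":0,"wy":0,"wz":0},
  {"hand":1,"tx":0,"ty":0,"tz":0,"wx":0,"wy":0,"wz":0},
])

```text
time: 3.52
tool_pos: [615.6, 214.6, 45.2]
tcp_rot: [-3.14, 0.001, -1.571]
contact_force: [-0.5, -0.2, 3.4]
grip_width: 50.1
```

```bash
python3 -c "
from h import *
goal([615.5,216.3,200],DOWN)"
```

```text
t 3.52 pos [615.6 214.6  45.2] rot [-3.1404e+00  8.0000e-04 -1.5706e+00] F [-0.5 -0.2  3.4] w 50.1
shift tool mm [-1.800e+00 -1.000e-01 -1.548e+02] rows total share [-4.500e-02 -2.000e-03 -3.869e+00]
turn deg [-0.07  0.04  0.01] share [-0.014  0.009  0.003]
```

Request:
drive_tool([
  {"hand":1,"tx":0,"ty":0,"tz":-0.3,"wx":0,"wy":0,"wz":0},
  {"hand":1,"tx":0,"ty":0,"tz":-0.7,"wx":0,"wy":0,"wz":0},
  {"hand":1,"tx":0,"ty":0,"tz":-1,"wx":0,"wy":0,"wz":0},
  {"hand":1,"tx":0,"ty":0,"tz":-1,"wx":0,"wy":0,"wz":0},
  {"hand":1,"tx":0,"ty":0,"tz":-1,"wx":0,"wy":0,"wz":0},
  {"hand":1,"tx":0,"ty":0,"tz":-1,"wx":0,"wy":0,"wz":0},
  {"hand":1,"tx":0.5,"ty":0.18,"tz":-0.5,"wx":0,"wy":0,"wz":0},
  {"hand":1,"tx":0.8,"ty":0.29,"tz":0,"wx":0,"wy":0,"wz":0},
  {"hand":1,"tx":0.8,"ty":0.29,"tz":0,"wx":0,"wy":0,"wz":0},
  {"hand":1,"tx":0.8,"ty":0.29,"tz":0,"wx":0,"wy":0,"wz":0},
  {"hand":1,"tx":0.8,"ty":0.29,"tz":0,"wx":0,"wy":0,"wz":0},
  {"hand":1,"tx":0.8,"ty":0.29,"tz":0,"wx":0,"wy":0,"wz":0},
  {"hand":1,"tx":0.8,"ty":0.29,"tz":0,"wx":0,"wy":0,"wz":0},
  {"hand":1,"tx":0.8,"ty":0.29,"tz":0,"wx":0,"wy":0,"wz":0},
  {"hand":1,"tx":0.8,"ty":0.29,"tz":0,"wx":0,"wy":0,"wz":0},
  {"hand":1,"tx":0.8,"ty":0.29,"tz":0,"wx":0,"wy":0,"wz":0},
  {"hand":1,"tx":0.8,"ty":0.29,"tz":0,"wx":0,"wy":0,"wz":0},
  {"hand":1,"tx":0.1,"ty":0.05,"tz":0,"wx":0,"wy":0,"wz":0},
])

```text
time: 5.02
tool_pos: [488.1, -134.3, 265.2]
tcp_rot: [3.14, -0.002, -1.575]
contact_force: [-0.5, -0.0, -2.9]
grip_width: 49.3
```

```bash
cat >> h.py <<'E'
BP=[578,-123.7,np.radians(184)]
def bgoal(h):
    R,o=bolt(BP); bz=R[:,2]; a=np.cross([0,0,1],bz); a=a/np.linalg.norm(a)*np.radians(30)
    goal(o+h*bz, Ro.from_rotvec(a).as_matrix()@DOWN)
def where(): # tcp in bolt frame
    ob=get_obs();R,o=bolt(BP); print("tcp in bolt",(R.T@(ob['tool_pos']-o)).round(1), "tool z vs bolt deg", np.degrees(np.arccos(-Ro.from_euler('xyz',ob['tcp_rot']).as_matrix()[:,2]@R[:,2])).round(2))
E
python3 -c "
from h import *
bgoal(165)"
```

```text
t 5.02 pos [ 488.1 -134.3  265.2] rot [ 3.1404e+00 -2.5000e-03 -1.5746e+00] F [-0.5 -0.  -2.9] w 49.3
shift tool mm [-5.  -7.6 47.2] rows total share [-0.124 -0.191  1.181]
turn deg [29.99 -2.29 -0.18] share [ 5.999 -0.457 -0.036]
```

Request:
drive_tool([
  {"hand":1,"tx":0,"ty":0,"tz":0,"wx":0.75,"wy":-0.06,"wz":0},
  {"hand":1,"tx":0,"ty":0,"tz":0,"wx":0.75,"wy":-0.06,"wz":0},
  {"hand":1,"tx":0,"ty":0,"tz":0,"wx":0.75,"wy":-0.06,"wz":0},
  {"hand":1,"tx":0,"ty":0,"tz":0,"wx":0.75,"wy":-0.06,"wz":0},
  {"hand":1,"tx":0,"ty":0,"tz":0,"wx":0.75,"wy":-0.06,"wz":0},
  {"hand":1,"tx":0,"ty":0,"tz":0,"wx":0.75,"wy":-0.06,"wz":0},
  {"hand":1,"tx":0,"ty":0,"tz":0,"wx":0.75,"wy":-0.05,"wz":0},
  {"hand":1,"tx":0,"ty":0,"tz":0,"wx":0.75,"wy":-0.05,"wz":0},
  {"hand":1,"tx":0,"ty":0,"tz":0,"wx":0,"wy":0,"wz":0},
])

```text
time: 5.77
tool_pos: [488.1, -128.9, 263.8]
tcp_rot: [-2.618, 0.04, -1.561]
contact_force: [-0.1, 0.1, -3.0]
grip_width: 49.6
```

```bash
python3 -c "
from h import *
bgoal(165)"
```

```text
t 5.77 pos [ 488.1 -128.9  263.8] rot [-2.6183  0.0402 -1.5608] F [-0.1  0.1 -3. ] w 49.6
shift tool mm [ 2.5 16.4 43.5] rows total share [0.062 0.409 1.088]
turn deg [-0.04  0.28 -0.12] share [-0.008  0.057 -0.024]
```

Request:
drive_tool([
  {"hand":1,"tx":0.03,"ty":0.2,"tz":0,"wx":0,"wy":0.05,"wz":0},
  {"hand":1,"tx":0.03,"ty":0.21,"tz":0,"wx":0,"wy":0,"wz":0},
  {"hand":1,"tx":0,"ty":0,"tz":0.4,"wx":0,"wy":0,"wz":0},
  {"hand":1,"tx":0,"ty":0,"tz":0.5,"wx":0,"wy":0,"wz":0},
  {"hand":1,"tx":0,"ty":0,"tz":0.2,"wx":0,"wy":0,"wz":0},
  {"hand":1,"tx":0,"ty":0,"tz":0,"wx":0,"wy":0,"wz":0},
  {"hand":1,"tx":0,"ty":0,"tz":0,"wx":0,"wy":0,"wz":0},
])

```text
time: 6.35
tool_pos: [498.0, -130.3, 218.2]
tcp_rot: [-2.619, 0.035, -1.562]
contact_force: [0.4, -0.4, -3.0]
grip_width: 49.7
```

```bash
python3 - <<'E'
from h import *
where(); bgoal(150)
ob=get_obs(); R=Ro.from_euler('xyz',ob['tcp_rot']).as_matrix(); p=ob['tool_pos']
Rb,o=bolt(BP)
for n,a in (("top",(310,190,90,90,7)),("scene",(250,190,110,90,7))):
    im=capture(n); cv2.imwrite(f"pics/{n}1.png",im[:,:,::-1])
    L=[circ(Rb,o,32,0),circ(Rb,o,10,80),circ(Rb,o,5,90)]
    M=[circ(R,p,25,44),circ(R,p,25,-12)]
    crop(im[:,:,::-1],*a,f"ov1_{n}.png",[proj(n,q) for q in L+M])
E
```

```text
tcp in bolt [  2.1  -1.  164.2] tool z vs bolt deg 0.02
t 6.35 pos [ 498.  -130.3  218.2] rot [-2.6193  0.0352 -1.5616] F [ 0.4 -0.4 -3. ] w 49.7
shift tool mm [-0.8  2.2 14.2] rows total share [-0.02   0.055  0.354]
turn deg [ 0.01  0.01 -0.02] share [ 0.003  0.003 -0.003]
```

View pics/ov1_top.png

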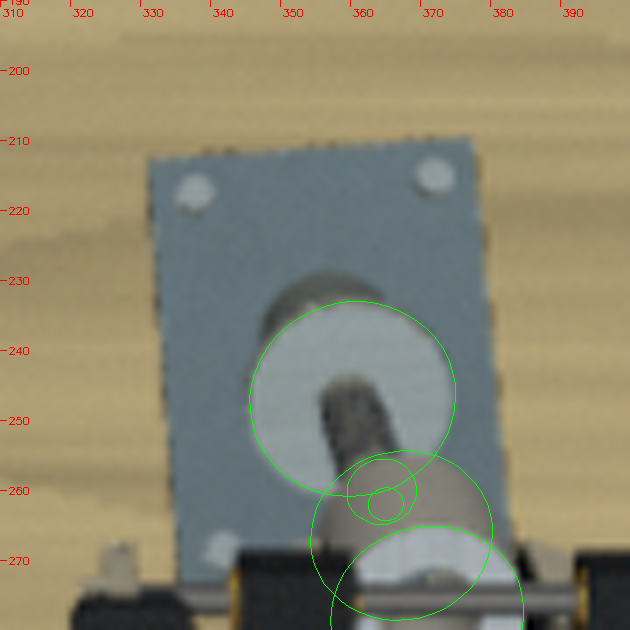

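View pics/ov1_scene.png

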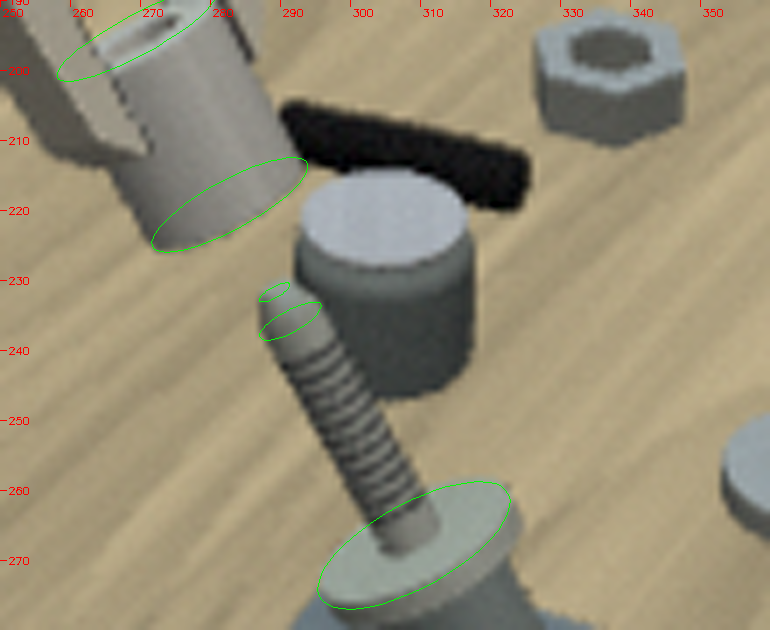

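The spacer's mouth lines up with the bolt tip: in the scene view the spacer's lower rim is at (230,204) crop and the tip at (290,295), on a common axis. I'll trim and slide on gently.

Request:
drive_tool([
  {"hand":1,"tx":-0.02,"ty":0.05,"tz":0,"wx":0,"wy":0,"wz":0},
  {"hand":1,"tx":0,"ty":0,"tz":0.25,"wx":0,"wy":0,"wz":0},
  {"hand":1,"tx":0,"ty":0,"tz":0.25,"wx":0,"wy":0,"wz":0},
  {"hand":1,"tx":0,"ty":0,"tz":0.2,"wx":0,"wy":0,"wz":0},
  {"hand":1,"tx":0,"ty":0,"tz":0.2,"wx":0,"wy":0,"wz":0},
  {"hand":1,"tx":0,"ty":0,"tz":0.2,"wx":0,"wy":0,"wz":0},
  {"hand":1,"tx":0,"ty":0,"tz":0,"wx":0,"wy":0,"wz":0},
])

```text
time: 7.03
tool_pos: [518.3, -127.9, 177.4]
tcp_rot: [-2.62, 0.036, -1.563]
contact_force: [-0.8, -0.2, -3.0]
grip_width: 49.4
```

```bash
python3 - <<'E'
from h import *
where(); bgoal(50)
print(get_obs()['moment'])
E
```

```text
tcp in bolt [ -0.7  -0.  118.6] tool z vs bolt deg 0.07
t 7.03 pos [ 518.3 -127.9  177.4] rot [-2.6202  0.0361 -1.5626] F [-0.8 -0.2 -3. ] w 49.4
shift tool mm [-0.  -0.7 68.6] rows total share [-1.000e-03 -1.900e-02  1.715e+00]
turn deg [ 0.06  0.03 -0.09] share [ 0.012  0.006 -0.018]
[-0.00232295  0.59567974  0.04804575]
```

Request:
drive_tool([
  {"hand":1,"tx":0,"ty":0,"tz":0.25,"wx":0,"wy":0,"wz":0},
  {"hand":1,"tx":0,"ty":0,"tz":0.25,"wx":0,"wy":0,"wz":0},
  {"hand":1,"tx":0,"ty":0,"tz":0.25,"wx":0,"wy":0,"wz":0},
  {"hand":1,"tx":0,"ty":0,"tz":0.25,"wx":0,"wy":0,"wz":0},
  {"hand":1,"tx":0,"ty":0,"tz":0.25,"wx":0,"wy":0,"wz":0},
  {"hand":1,"tx":0,"ty":0,"tz":0.2,"wx":0,"wy":0,"wz":0},
  {"hand":1,"tx":0,"ty":0,"tz":0.15,"wx":0,"wy":0,"wz":0},
  {"hand":1,"tx":0,"ty":0,"tz":0.05,"wx":0,"wy":0,"wz":0},
  {"hand":1,"tx":0,"ty":0,"tz":0,"wx":0,"wy":0,"wz":0},
])

```text
time: 7.78
tool_pos: [551.2, -125.9, 121.5]
tcp_rot: [-2.619, 0.035, -1.563]
contact_force: [-0.5, 0.7, -2.5]
grip_width: 49.2
```

```bash
python3 - <<'E'
from h import *
where()
print(get_obs()['moment'])
E
```

```text
tcp in bolt [ 0.  -0.3 53.7] tool z vs bolt deg 0.04
[0.00894906 0.50199009 0.02295343]
```

Request:
drive_tool([
  {"hand":1,"tx":0,"ty":0,"tz":0.1,"wx":0,"wy":0,"wz":0},
  {"hand":1,"tx":0,"ty":0,"tz":0.05,"wx":0,"wy":0,"wz":0},
  {"hand":1,"tx":0,"ty":0,"tz":0.03,"wx":0,"wy":0,"wz":0},
  {"hand":1,"tx":0,"ty":0,"tz":0,"wx":0,"wy":0,"wz":0},
])

```text
time: 8.12
tool_pos: [554.8, -125.8, 116.0]
tcp_rot: [-2.618, 0.034, -1.563]
contact_force: [-0.4, 0.0, -2.3]
grip_width: 49.6
```

```bash
python3 - <<'E'
from h import *
where()
print(get_obs()['moment'])
E
```

```text
tcp in bolt [ 0.3 -0.5 47.1] tool z vs bolt deg 0.1
[0.0018442  0.52371959 0.02848439]
```

Request:
drive_tool([
  {"hand":1,"tx":0,"ty":0,"tz":0.03,"wx":0,"wy":0,"wz":0},
  {"hand":1,"tx":0,"ty":0,"tz":0.03,"wx":0,"wy":0,"wz":0},
  {"hand":1,"tx":0,"ty":0,"tz":0,"wx":0,"wy":0,"wz":0},
])

```text
time: 8.37
tool_pos: [555.8, -126.0, 114.9]
tcp_rot: [-2.617, 0.034, -1.563]
contact_force: [-8.8, -0.4, 7.9]
grip_width: 49.5
```

```bash
python3 - <<'E'
from h import *
where()
print(get_obs()['moment'])
E
```

```text
tcp in bolt [ 0.6 -0.7 45.7] tool z vs bolt deg 0.17
[0.09188612 1.03793592 0.09521668]
```

There is axial contact at the expected height, so the spacer is on the seat. I'll open and wait.

Request:
drive_tool([
  {"hand":-1,"tx":0,"ty":0,"tz":0,"wx":0,"wy":0,"wz":0},
  {"hand":-1,"tx":0,"ty":0,"tz":0,"wx":0,"wy":0,"wz":0},
  {"hand":-1,"tx":0,"ty":0,"tz":0,"wx":0,"wy":0,"wz":0},
  {"hand":-1,"tx":0,"ty":0,"tz":0,"wx":0,"wy":0,"wz":0},
  {"hand":-1,"tx":0,"ty":0,"tz":-0.3,"wx":0,"wy":0,"wz":0},
  {"hand":-1,"tx":0,"ty":0,"tz":-0.7,"wx":0,"wy":0,"wz":0},
  {"hand":-1,"tx":0,"ty":0,"tz":-1,"wx":0,"wy":0,"wz":0},
  {"hand":-1,"tx":0,"ty":0,"tz":-1,"wx":0,"wy":0,"wz":0},
  {"hand":-1,"tx":0,"ty":0,"tz":-1,"wx":0,"wy":0,"wz":0},
  {"hand":-1,"tx":0,"ty":0,"tz":0,"wx":0,"wy":0,"wz":0},
])

```text
time: 9.2
tool_pos: [476.2, -132.5, 259.2]
tcp_rot: [-2.609, 0.028, -1.563]
contact_force: [1.5, -1.1, 0.8]
grip_width: 91.8
```

```bash
python3 - <<'E'
from h import *
where(); goal([635.5,43,200],DOWN)
Rb,o=bolt(BP)
for n,a in (("top",(310,190,90,90,7)),("scene",(250,200,110,85,7))):
    im=capture(n); cv2.imwrite(f"pics/{n}2.png",im[:,:,::-1])
    L=[circ(Rb,o,25,0),circ(Rb,o,25,56),circ(Rb,o,5,90)]
    crop(im[:,:,::-1],*a,f"ov2_{n}.png",[proj(n,q) for q in L])
E
```

```text
tcp in bolt [  3.6  -1.6 210.6] tool z vs bolt deg 0.72
t 9.2 pos [ 476.2 -132.5  259.2] rot [-2.6088  0.0277 -1.5633] F [ 1.5 -1.1  0.8] w 91.8
shift tool mm [-172.6 -105.9  136.7] rows total share [-4.314 -2.646  3.418]
turn deg [-30.52   1.66  -0.  ] share [-6.104  0.333 -0.   ]
```

View pics/ov2_top.png

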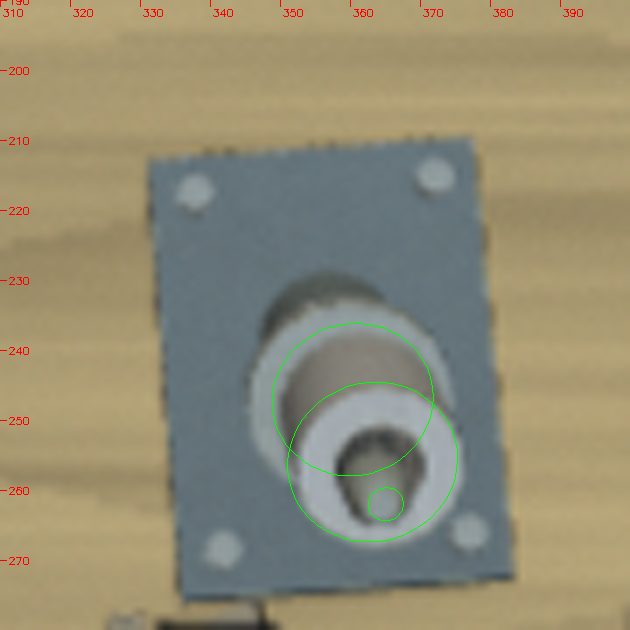

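View pics/ov2_scene.png

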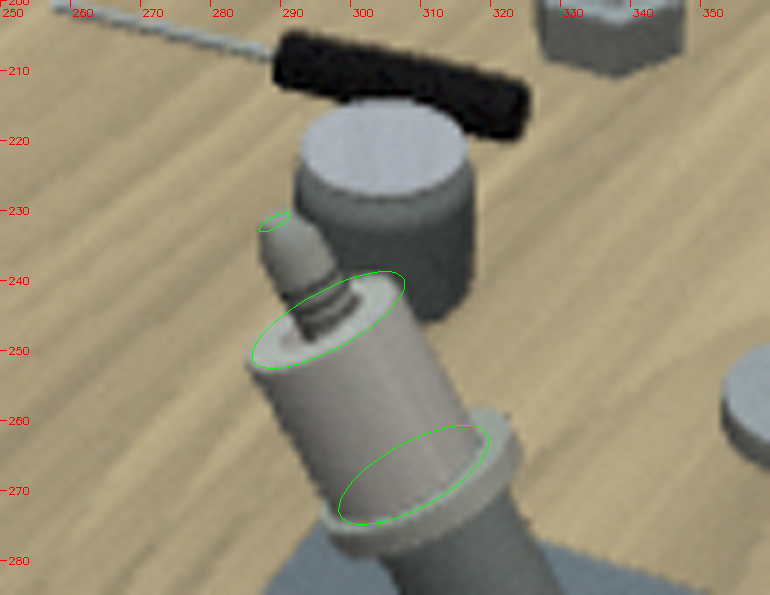

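The spacer sits down on the collar. In the scene crop its rims match the predicted home circles to about 1 px, and it sags 1–2 mm towards the robot. Now the washer.

Request:
drive_tool([
  {"hand":-1,"tx":0,"ty":0,"tz":0,"wx":-0.76,"wy":0.04,"wz":0},
  {"hand":-1,"tx":0,"ty":0,"tz":0,"wx":-0.76,"wy":0.04,"wz":0},
  {"hand":-1,"tx":0,"ty":0,"tz":0,"wx":-0.76,"wy":0.04,"wz":0},
  {"hand":-1,"tx":0,"ty":0,"tz":0,"wx":-0.76,"wy":0.04,"wz":0},
  {"hand":-1,"tx":0,"ty":0,"tz":0,"wx":-0.76,"wy":0.04,"wz":0},
  {"hand":-1,"tx":0,"ty":0,"tz":0,"wx":-0.76,"wy":0.04,"wz":0},
  {"hand":-1,"tx":0,"ty":0,"tz":0,"wx":-0.77,"wy":0.05,"wz":0},
  {"hand":-1,"tx":0,"ty":0,"tz":0,"wx":-0.77,"wy":0.05,"wz":0},
  {"hand":-1,"tx":0,"ty":0,"tz":0,"wx":0,"wy":0,"wz":0},
])

```text
time: 10.05
tool_pos: [477.4, -130.5, 249.9]
tcp_rot: [3.128, 0.008, -1.568]
contact_force: [-0.2, -0.6, -0.6]
grip_width: 91.8
```

```bash
python3 - <<'E'
from h import *
goal([635.5,43,100],DOWN)
E
```

```text
t 10.05 pos [ 477.4 -130.5  249.9] rot [ 3.1278  0.0078 -1.5679] F [-0.2 -0.6 -0.6] w 91.8
shift tool mm [-171.9 -160.7  149.1] rows total share [-4.297 -4.018  3.727]
turn deg [0.79 0.45 0.17] share [0.158 0.09  0.034]
```

Request:
drive_tool([
  {"hand":-1,"tx":0,"ty":0,"tz":0,"wx":0.16,"wy":0.09,"wz":0.03},
  {"hand":-1,"tx":-0.54,"ty":-0.5,"tz":0,"wx":0,"wy":0,"wz":0},
  {"hand":-1,"tx":-0.54,"ty":-0.5,"tz":0,"wx":0,"wy":0,"wz":0},
  {"hand":-1,"tx":-0.54,"ty":-0.5,"tz":0,"wx":0,"wy":0,"wz":0},
  {"hand":-1,"tx":-0.54,"ty":-0.5,"tz":0,"wx":0,"wy":0,"wz":0},
  {"hand":-1,"tx":-0.54,"ty":-0.5,"tz":0,"wx":0,"wy":0,"wz":0},
  {"hand":-1,"tx":-0.54,"ty":-0.5,"tz":0,"wx":0,"wy":0,"wz":0},
  {"hand":-1,"tx":-0.54,"ty":-0.5,"tz":0.5,"wx":0,"wy":0,"wz":0},
  {"hand":-1,"tx":-0.54,"ty":-0.5,"tz":0.8,"wx":0,"wy":0,"wz":0},
  {"hand":-1,"tx":0,"ty":0,"tz":0.8,"wx":0,"wy":0,"wz":0},
  {"hand":-1,"tx":0,"ty":0,"tz":0.8,"wx":0,"wy":0,"wz":0},
  {"hand":-1,"tx":0,"ty":0,"tz":0.6,"wx":0,"wy":0,"wz":0},
  {"hand":-1,"tx":0,"ty":0,"tz":0,"wx":0,"wy":0,"wz":0},
  {"hand":-1,"tx":0,"ty":0,"tz":0,"wx":0,"wy":0,"wz":0},
])

```text
time: 11.22
tool_pos: [635.1, 40.2, 113.1]
tcp_rot: [-3.139, -0.001, -1.573]
contact_force: [-0.1, -0.0, 0.5]
grip_width: 91.9
```

```bash
python3 - <<'E'
from h import *
goal([635.5,43,17],DOWN)
E
```

```text
t 11.22 pos [635.1  40.2 113.1] rot [-3.1386e+00 -9.0000e-04 -1.5728e+00] F [-0.1 -0.   0.5] w 91.9
shift tool mm [-2.9 -0.1 96.1] rows total share [-0.073 -0.003  2.403]
turn deg [-0.17 -0.05 -0.11] share [-0.034 -0.01  -0.023]
```

Request:
drive_tool([
  {"hand":-1,"tx":-0.07,"ty":0,"tz":0.5,"wx":-0.03,"wy":-0.01,"wz":-0.02},
  {"hand":-1,"tx":0,"ty":0,"tz":0.7,"wx":0,"wy":0,"wz":0},
  {"hand":-1,"tx":0,"ty":0,"tz":0.6,"wx":0,"wy":0,"wz":0},
  {"hand":-1,"tx":0,"ty":0,"tz":0.3,"wx":0,"wy":0,"wz":0},
  {"hand":-1,"tx":0,"ty":0,"tz":0.2,"wx":0,"wy":0,"wz":0},
  {"hand":-1,"tx":0,"ty":0,"tz":0.05,"wx":0,"wy":0,"wz":0},
  {"hand":-1,"tx":0,"ty":0,"tz":0,"wx":0,"wy":0,"wz":0},
])

```text
time: 11.8
tool_pos: [637.3, 42.8, 21.4]
tcp_rot: [-3.137, -0.001, -1.571]
contact_force: [0.5, -0.3, 0.9]
grip_width: 91.7
```

```bash
python3 - <<'E'
from h import *
goal([635.5,43,17],DOWN)
E
```

```text
t 11.8 pos [637.3  42.8  21.4] rot [-3.1369e+00 -8.0000e-04 -1.5710e+00] F [ 0.5 -0.3  0.9] w 91.7
shift tool mm [-0.2  1.9  4.4] rows total share [-0.005  0.046  0.11 ]
turn deg [-0.27 -0.05 -0.01] share [-0.053 -0.009 -0.002]
```

Request:
drive_tool([
  {"hand":-1,"tx":0,"ty":0.03,"tz":0.08,"wx":-0.05,"wy":0,"wz":0},
  {"hand":-1,"tx":0,"ty":0,"tz":0,"wx":0,"wy":0,"wz":0},
])

```text
time: 11.97
tool_pos: [635.9, 42.9, 18.0]
tcp_rot: [3.141, -0.001, -1.571]
contact_force: [0.3, 0.6, 0.2]
grip_width: 91.7
```

```bash
python3 - <<'E'
from h import *
goal([635.5,43,17],DOWN)
E
```

```text
t 11.97 pos [635.9  42.9  18. ] rot [ 3.1414e+00 -9.0000e-04 -1.5708e+00] F [0.3 0.6 0.2] w 91.7
shift tool mm [-0.1  0.4  1. ] rows total share [-0.003  0.009  0.025]
turn deg [ 0.01 -0.05 -0.  ] share [ 0.002 -0.01  -0.   ]
```

Request:
drive_tool([
  {"hand":1,"tx":0,"ty":0,"tz":0,"wx":0,"wy":0,"wz":0},
  {"hand":1,"tx":0,"ty":0,"tz":0,"wx":0,"wy":0,"wz":0},
  {"hand":1,"tx":0,"ty":0,"tz":0,"wx":0,"wy":0,"wz":0},
  {"hand":1,"tx":0,"ty":0,"tz":0,"wx":0,"wy":0,"wz":0},
  {"hand":1,"tx":0,"ty":0,"tz":0,"wx":0,"wy":0,"wz":0},
  {"hand":1,"tx":0,"ty":0,"tz":0,"wx":0,"wy":0,"wz":0},
])

```text
time: 12.47
tool_pos: [635.4, 43.0, 17.1]
tcp_rot: [3.14, -0.001, -1.571]
contact_force: [0.4, 0.0, 0.7]
grip_width: 61.3
```

Request:
drive_tool([
  {"hand":1,"tx":0,"ty":0,"tz":-0.2,"wx":0,"wy":0,"wz":0},
  {"hand":1,"tx":0,"ty":0,"tz":-0.5,"wx":0,"wy":0,"wz":0},
  {"hand":1,"tx":0,"ty":0,"tz":-0.8,"wx":0,"wy":0,"wz":0},
  {"hand":1,"tx":0,"ty":0,"tz":-0.9,"wx":0,"wy":0,"wz":0},
  {"hand":1,"tx":0,"ty":0,"tz":-0.9,"wx":0,"wy":0,"wz":0},
  {"hand":1,"tx":0,"ty":0,"tz":-0.9,"wx":0,"wy":0,"wz":0},
  {"hand":1,"tx":0,"ty":0,"tz":-0.9,"wx":0,"wy":0,"wz":0},
  {"hand":1,"tx":0,"ty":0,"tz":-0.7,"wx":0,"wy":0,"wz":0},
  {"hand":1,"tx":0,"ty":0,"tz":0,"wx":0,"wy":0,"wz":0},
])

```text
time: 13.22
tool_pos: [638.0, 43.0, 257.0]
tcp_rot: [-3.131, -0.002, -1.571]
contact_force: [1.2, -0.6, -0.7]
grip_width: 61.4
```

```bash
python3 - <<'E'
from h import *
bgoal(165)
goal([488,-131,250])
E
```

```text
t 13.22 pos [638.  43. 257.] rot [-3.1308e+00 -1.6000e-03 -1.5707e+00] F [ 1.2 -0.6 -0.7] w 61.4
shift tool mm [172.4 142.7  37.8] rows total share [4.31  3.569 0.945]
turn deg [29.31 -2.18  0.04] share [ 5.862 -0.436  0.008]
t 13.22 pos [638.  43. 257.] rot [-3.1308e+00 -1.6000e-03 -1.5707e+00] F [ 1.2 -0.6 -0.7] w 61.4
shift tool mm [174.  150.1   5.6] rows total share [4.35  3.753 0.14 ]
```

Request:
drive_tool([
  {"hand":1,"tx":0.3,"ty":0.25,"tz":0,"wx":0,"wy":0,"wz":0},
  {"hand":1,"tx":0.6,"ty":0.5,"tz":0,"wx":0,"wy":0,"wz":0},
  {"hand":1,"tx":0.6,"ty":0.5,"tz":0,"wx":0,"wy":0,"wz":0},
  {"hand":1,"tx":0.6,"ty":0.5,"tz":0,"wx":0,"wy":0,"wz":0},
  {"hand":1,"tx":0.6,"ty":0.5,"tz":0,"wx":0,"wy":0,"wz":0},
  {"hand":1,"tx":0.6,"ty":0.5,"tz":0,"wx":0,"wy":0,"wz":0},
  {"hand":1,"tx":0.6,"ty":0.5,"tz":0,"wx":0,"wy":0,"wz":0},
  {"hand":1,"tx":0.4,"ty":0.4,"tz":0,"wx":0,"wy":0,"wz":0},
  {"hand":1,"tx":0,"ty":0,"tz":0,"wx":0.73,"wy":-0.05,"wz":0},
  {"hand":1,"tx":0,"ty":0,"tz":0,"wx":0.73,"wy":-0.05,"wz":0},
  {"hand":1,"tx":0,"ty":0,"tz":0,"wx":0.73,"wy":-0.05,"wz":0},
  {"hand":1,"tx":0,"ty":0,"tz":0,"wx":0.73,"wy":-0.05,"wz":0},
  {"hand":1,"tx":0,"ty":0,"tz":0,"wx":0.73,"wy":-0.06,"wz":0},
  {"hand":1,"tx":0,"ty":0,"tz":0,"wx":0.73,"wy":-0.06,"wz":0},
  {"hand":1,"tx":0,"ty":0,"tz":0,"wx":0.73,"wy":-0.06,"wz":0},
  {"hand":1,"tx":0,"ty":0,"tz":0,"wx":0.73,"wy":-0.06,"wz":0},
  {"hand":1,"tx":0,"ty":0,"tz":0,"wx":0,"wy":0,"wz":0},
  {"hand":1,"tx":0,"ty":0,"tz":0,"wx":0,"wy":0,"wz":0},
])

```text
time: 14.72
tool_pos: [488.8, -128.9, 249.0]
tcp_rot: [-2.636, 0.037, -1.562]
contact_force: [0.9, -0.0, -1.5]
grip_width: 61.5
```

```bash
python3 - <<'E'
from h import *
bgoal(125);where()
E
```

```text
t 14.72 pos [ 488.8 -128.9  249. ] rot [-2.6361  0.0366 -1.5621] F [ 0.9 -0.  -1.5] w 61.5
shift tool mm [ 1.8  8.3 70.5] rows total share [0.046 0.207 1.762]
turn deg [ 0.98  0.07 -0.08] share [ 0.195  0.013 -0.016]
tcp in bolt [  9.6   1.1 195.3] tool z vs bolt deg 0.98
```

Request:
drive_tool([
  {"hand":1,"tx":0.04,"ty":0.1,"tz":0.2,"wx":0.1,"wy":0.01,"wz":0},
  {"hand":1,"tx":0,"ty":0.1,"tz":0.5,"wx":0.1,"wy":0,"wz":0},
  {"hand":1,"tx":0,"ty":0,"tz":0.5,"wx":0,"wy":0,"wz":0},
  {"hand":1,"tx":0,"ty":0,"tz":0.4,"wx":0,"wy":0,"wz":0},
  {"hand":1,"tx":0,"ty":0,"tz":0.1,"wx":0,"wy":0,"wz":0},
  {"hand":1,"tx":0,"ty":0,"tz":0,"wx":0,"wy":0,"wz":0},
  {"hand":1,"tx":0,"ty":0,"tz":0,"wx":0,"wy":0,"wz":0},
])

```text
time: 15.3
tool_pos: [517.0, -127.9, 186.8]
tcp_rot: [-2.616, 0.035, -1.56]
contact_force: [0.4, -0.7, -1.5]
grip_width: 61.5
```

```bash
python3 - <<'E'
from h import *
bgoal(105);where()
ob=get_obs(); R=Ro.from_euler('xyz',ob['tcp_rot']).as_matrix(); p=ob['tool_pos']
Rb,o=bolt(BP)
for n,a in (("top",(320,200,80,85,7)),("scene",(250,190,100,85,7))):
    im=capture(n)
    L=[circ(Rb,o,5,90),circ(Rb,o,10,80)]
    M=[circ(R,p,31,17),circ(R,p,31,3),circ(R,p,13,3)]
    crop(im[:,:,::-1],*a,f"ov3_{n}.png",[proj(n,q) for q in L+M])
E
```

```text
t 15.3 pos [ 517.  -127.9  186.8] rot [-2.6165  0.0351 -1.5602] F [ 0.4 -0.7 -1.5] w 61.5
shift tool mm [ 0.3  3.  22.4] rows total share [0.008 0.075 0.561]
turn deg [-0.15  0.05  0.05] share [-0.029  0.009  0.011]
tcp in bolt [2.900e+00 1.000e-01 1.274e+02] tool z vs bolt deg 0.15
```

View pics/ov3_top.png

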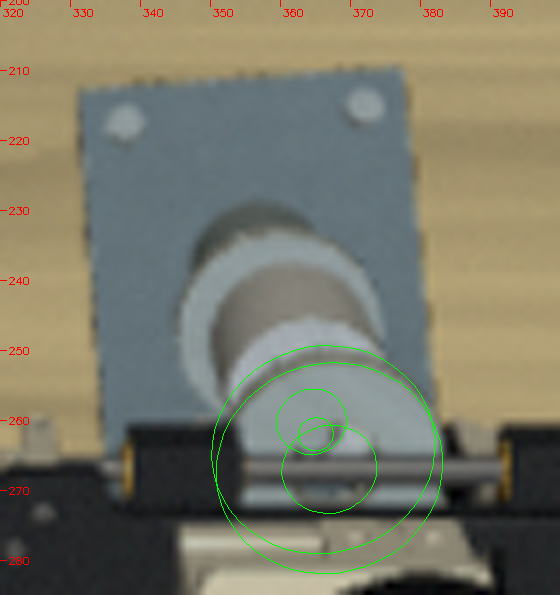

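View pics/ov3_scene.png

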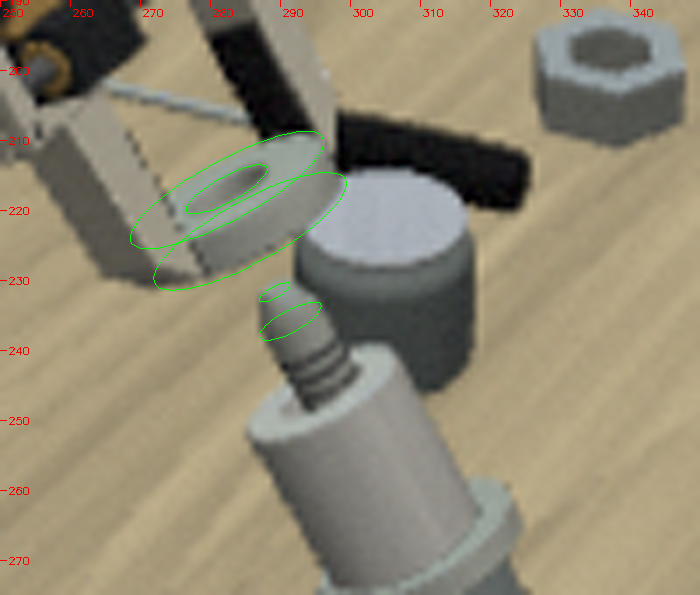

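The washer is held square and on the axis, a few mm short in tool y. I'll trim and slide it on.

Request:
drive_tool([
  {"hand":1,"tx":0.01,"ty":0.07,"tz":0,"wx":-0.02,"wy":0,"wz":0},
  {"hand":1,"tx":0,"ty":0,"tz":0.2,"wx":0,"wy":0,"wz":0},
  {"hand":1,"tx":0,"ty":0,"tz":0.2,"wx":0,"wy":0,"wz":0},
  {"hand":1,"tx":0,"ty":0,"tz":0.2,"wx":0,"wy":0,"wz":0},
  {"hand":1,"tx":0,"ty":0,"tz":0.2,"wx":0,"wy":0,"wz":0},
  {"hand":1,"tx":0,"ty":0,"tz":0,"wx":0,"wy":0,"wz":0},
  {"hand":1,"tx":0,"ty":0,"tz":0,"wx":0,"wy":0,"wz":0},
])

```text
time: 15.98
tool_pos: [530.1, -126.9, 156.4]
tcp_rot: [-2.619, 0.036, -1.561]
contact_force: [-0.4, 0.6, -1.5]
grip_width: 61.8
```

```bash
python3 - <<'E'
from h import *
bgoal(75);where()
E
```

```text
t 15.98 pos [ 530.1 -126.9  156.4] rot [-2.6193  0.036  -1.5609] F [-0.4  0.6 -1.5] w 61.8
shift tool mm [ 0.1 -0.9 19.5] rows total share [ 0.002 -0.022  0.488]
turn deg [ 0.02  0.07 -0.01] share [ 0.004  0.015 -0.001]
tcp in bolt [-0.9  0.1 94.5] tool z vs bolt deg 0.08
```

Request:
drive_tool([
  {"hand":1,"tx":0,"ty":0,"tz":0.2,"wx":0,"wy":0,"wz":0},
  {"hand":1,"tx":0,"ty":0,"tz":0.15,"wx":0,"wy":0,"wz":0},
  {"hand":1,"tx":0,"ty":0,"tz":0.08,"wx":0,"wy":0,"wz":0},
  {"hand":1,"tx":0,"ty":0,"tz":0.04,"wx":0,"wy":0,"wz":0},
  {"hand":1,"tx":0,"ty":0,"tz":0,"wx":0,"wy":0,"wz":0},
])

```text
time: 16.4
tool_pos: [539.6, -126.5, 140.6]
tcp_rot: [-2.618, 0.036, -1.561]
contact_force: [-0.4, -1.5, -1.3]
grip_width: 61.4
```

```bash
python3 - <<'E'
from h import *
where()
E
```

```text
tcp in bolt [-0.6 -0.1 76.1] tool z vs bolt deg 0.05
```

Request:
drive_tool([
  {"hand":1,"tx":0,"ty":0,"tz":0.03,"wx":0,"wy":0,"wz":0},
  {"hand":1,"tx":0,"ty":0,"tz":0.03,"wx":0,"wy":0,"wz":0},
  {"hand":1,"tx":0,"ty":0,"tz":0,"wx":0,"wy":0,"wz":0},
])

```text
time: 16.65
tool_pos: [540.8, -126.5, 139.0]
tcp_rot: [-2.618, 0.035, -1.561]
contact_force: [-0.9, 0.3, -2.0]
grip_width: 61.7
```

```bash
python3 - <<'E'
from h import *
where()
E
```

```text
tcp in bolt [-0.3 -0.2 74.1] tool z vs bolt deg 0.08
```

Request:
drive_tool([
  {"hand":1,"tx":0,"ty":0,"tz":0.03,"wx":0,"wy":0,"wz":0},
  {"hand":1,"tx":0,"ty":0,"tz":0,"wx":0,"wy":0,"wz":0},
])

```text
time: 16.82
tool_pos: [541.2, -126.5, 138.7]
tcp_rot: [-2.617, 0.035, -1.561]
contact_force: [-6.1, -0.6, 4.7]
grip_width: 61.7
```

```bash
python3 - <<'E'
from h import *
where()
E
```

```text
tcp in bolt [-0.1 -0.2 73.6] tool z vs bolt deg 0.12
```

There is contact at 73.6 mm (expected 73). Releasing and retreating.

Request:
drive_tool([
  {"hand":-1,"tx":0,"ty":0,"tz":0,"wx":0,"wy":0,"wz":0},
  {"hand":-1,"tx":0,"ty":0,"tz":0,"wx":0,"wy":0,"wz":0},
  {"hand":-1,"tx":0,"ty":0,"tz":0,"wx":0,"wy":0,"wz":0},
  {"hand":-1,"tx":0,"ty":0,"tz":0,"wx":0,"wy":0,"wz":0},
  {"hand":-1,"tx":0,"ty":0,"tz":-0.3,"wx":0,"wy":0,"wz":0},
  {"hand":-1,"tx":0,"ty":0,"tz":-0.7,"wx":0,"wy":0,"wz":0},
  {"hand":-1,"tx":0,"ty":0,"tz":-1,"wx":0,"wy":0,"wz":0},
  {"hand":-1,"tx":0,"ty":0,"tz":-1,"wx":0,"wy":0,"wz":0},
  {"hand":-1,"tx":0,"ty":0,"tz":-0.5,"wx":0,"wy":0,"wz":0},
  {"hand":-1,"tx":0,"ty":0,"tz":0,"wx":0,"wy":0,"wz":0},
  {"hand":-1,"tx":0,"ty":0,"tz":0,"wx":0,"wy":0,"wz":0},
])

```text
time: 17.73
tool_pos: [471.6, -131.8, 260.2]
tcp_rot: [-2.615, 0.033, -1.562]
contact_force: [0.6, -0.1, -0.4]
grip_width: 92.1
```

```bash
python3 - <<'E'
from h import *
where(); goal([569,361.8,240],DOWN)
Rb,o=bolt(BP)
for n,a in (("top",(320,200,80,85,7)),("scene",(250,200,110,85,7))):
    im=capture(n); cv2.imwrite(f"pics/{n}4.png",im[:,:,::-1])
    L=[circ(Rb,o,31,56),circ(Rb,o,31,70),circ(Rb,o,5,90)]
    crop(im[:,:,::-1],*a,f"ov4_{n}.png",[proj(n,q) for q in L])
E
```

```text
tcp in bolt [ 2.000e-01 -7.000e-01  2.137e+02] tool z vs bolt deg 0.23
t 17.73 pos [ 471.6 -131.8  260.2] rot [-2.6153  0.0332 -1.5619] F [ 0.6 -0.1 -0.4] w 92.1
shift tool mm [-491.8  -69.7   82.8] rows total share [-12.294  -1.742   2.069]
turn deg [-30.14   2.    -0.  ] share [-6.028e+00  3.990e-01 -1.000e-03]
```

View pics/ov4_top.png

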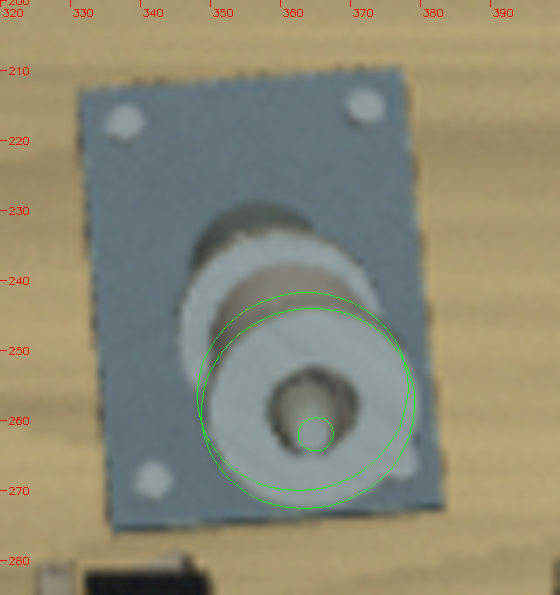

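View pics/ov4_scene.png

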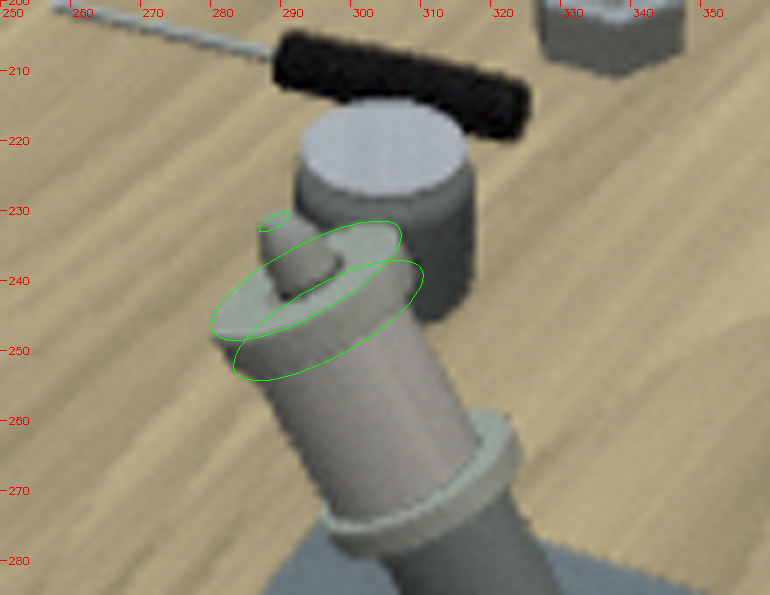

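The washer is home: its rims match the predicted circles in both crops and it lies flat on the spacer. Now the bushing.

Request:
drive_tool([
  {"hand":-1,"tx":0,"ty":0,"tz":0,"wx":-0.75,"wy":0.05,"wz":0},
  {"hand":-1,"tx":0,"ty":0,"tz":0,"wx":-0.75,"wy":0.05,"wz":0},
  {"hand":-1,"tx":0,"ty":0,"tz":0,"wx":-0.75,"wy":0.05,"wz":0},
  {"hand":-1,"tx":0,"ty":0,"tz":0,"wx":-0.75,"wy":0.05,"wz":0},
  {"hand":-1,"tx":0,"ty":0,"tz":0,"wx":-0.75,"wy":0.05,"wz":0},
  {"hand":-1,"tx":0,"ty":0,"tz":0,"wx":-0.75,"wy":0.05,"wz":0},
  {"hand":-1,"tx":0,"ty":0,"tz":0,"wx":-0.76,"wy":0.05,"wz":0},
  {"hand":-1,"tx":0,"ty":0,"tz":0,"wx":-0.76,"wy":0.05,"wz":0},
  {"hand":-1,"tx":0,"ty":0,"tz":0,"wx":0,"wy":0,"wz":0},
  {"hand":-1,"tx":0,"ty":0,"tz":0,"wx":0,"wy":0,"wz":0},
])

```text
time: 18.67
tool_pos: [471.9, -130.7, 257.0]
tcp_rot: [3.138, 0.004, -1.568]
contact_force: [0.1, 0.5, -0.1]
grip_width: 91.7
```

```bash
python3 - <<'E'
from h import *
goal([569,361.8,240],DOWN)
E
```

```text
t 18.67 pos [ 471.9 -130.7  257. ] rot [ 3.1381  0.0038 -1.5683] F [ 0.1  0.5 -0.1] w 91.7
shift tool mm [-492.2  -98.4   18.5] rows total share [-12.304  -2.459   0.462]
turn deg [0.2  0.22 0.14] share [0.04  0.044 0.029]
```

Request:
drive_tool([
  {"hand":-1,"tx":-0.3,"ty":-0.06,"tz":0,"wx":0.04,"wy":0.04,"wz":0.03},
  {"hand":-1,"tx":-0.8,"ty":-0.16,"tz":0,"wx":0,"wy":0,"wz":0},
  {"hand":-1,"tx":-0.8,"ty":-0.16,"tz":0,"wx":0,"wy":0,"wz":0},
  {"hand":-1,"tx":-0.8,"ty":-0.16,"tz":0,"wx":0,"wy":0,"wz":0},
  {"hand":-1,"tx":-0.8,"ty":-0.16,"tz":0,"wx":0,"wy":0,"wz":0},
  {"hand":-1,"tx":-0.8,"ty":-0.16,"tz":0,"wx":0,"wy":0,"wz":0},
  {"hand":-1,"tx":-0.8,"ty":-0.16,"tz":0,"wx":0,"wy":0,"wz":0},
  {"hand":-1,"tx":-0.8,"ty":-0.16,"tz":0,"wx":0,"wy":0,"wz":0},
  {"hand":-1,"tx":-0.8,"ty":-0.16,"tz":0,"wx":0,"wy":0,"wz":0},
  {"hand":-1,"tx":-0.8,"ty":-0.16,"tz":0,"wx":0,"wy":0,"wz":0},
  {"hand":-1,"tx":-0.8,"ty":-0.16,"tz":0,"wx":0,"wy":0,"wz":0},
  {"hand":-1,"tx":-0.8,"ty":-0.16,"tz":0,"wx":0,"wy":0,"wz":0},
  {"hand":-1,"tx":-0.8,"ty":-0.16,"tz":0,"wx":0,"wy":0,"wz":0},
  {"hand":-1,"tx":-0.8,"ty":-0.16,"tz":0,"wx":0,"wy":0,"wz":0},
  {"hand":-1,"tx":-0.8,"ty":-0.16,"tz":0,"wx":0,"wy":0,"wz":0},
  {"hand":-1,"tx":-0.8,"ty":-0.16,"tz":0,"wx":0,"wy":0,"wz":0},
  {"hand":-1,"tx":0,"ty":0,"tz":0,"wx":0,"wy":0,"wz":0},
  {"hand":-1,"tx":0,"ty":0,"tz":0,"wx":0,"wy":0,"wz":0},
])

```text
time: 20.17
tool_pos: [570.1, 361.7, 256.7]
tcp_rot: [-3.141, -0.001, -1.57]
contact_force: [0.3, -0.3, -0.3]
grip_width: 91.8
```

```bash
python3 - <<'E'
from h import *
goal([569,361.8,40],DOWN)
E
```

```text
t 20.17 pos [570.1 361.7 256.7] rot [-3.1414e+00 -1.5000e-03 -1.5701e+00] F [ 0.3 -0.3 -0.3] w 91.8
shift tool mm [ -0.4   1.1 216.7] rows total share [-0.01   0.028  5.416]
turn deg [-0.01 -0.08  0.04] share [-0.002 -0.017  0.008]
```

Request:
drive_tool([
  {"hand":-1,"tx":0,"ty":0.03,"tz":0.5,"wx":0,"wy":0,"wz":0},
  {"hand":-1,"tx":0,"ty":0,"tz":0.8,"wx":0,"wy":0,"wz":0},
  {"hand":-1,"tx":0,"ty":0,"tz":0.8,"wx":0,"wy":0,"wz":0},
  {"hand":-1,"tx":0,"ty":0,"tz":0.8,"wx":0,"wy":0,"wz":0},
  {"hand":-1,"tx":0,"ty":0,"tz":0.7,"wx":0,"wy":0,"wz":0},
  {"hand":-1,"tx":0,"ty":0,"tz":0.6,"wx":0,"wy":0,"wz":0},
  {"hand":-1,"tx":0,"ty":0,"tz":0.5,"wx":0,"wy":0,"wz":0},
  {"hand":-1,"tx":0,"ty":0,"tz":0.4,"wx":0,"wy":0,"wz":0},
  {"hand":-1,"tx":0,"ty":0,"tz":0.2,"wx":0,"wy":0,"wz":0},
  {"hand":-1,"tx":0,"ty":0,"tz":0.1,"wx":0,"wy":0,"wz":0},
  {"hand":-1,"tx":0,"ty":0,"tz":0,"wx":0,"wy":0,"wz":0},
  {"hand":-1,"tx":0,"ty":0,"tz":0,"wx":0,"wy":0,"wz":0},
])

```text
time: 21.17
tool_pos: [570.5, 359.8, 43.6]
tcp_rot: [-3.138, -0.001, -1.573]
contact_force: [0.0, 0.1, 0.9]
grip_width: 91.7
```

```bash
python3 - <<'E'
from h import *
goal([569,361.8,40],DOWN)
E
```

```text
t 21.17 pos [570.5 359.8  43.6] rot [-3.1383e+00 -9.0000e-04 -1.5733e+00] F [0.  0.1 0.9] w 91.7
shift tool mm [-2.   1.5  3.6] rows total share [-0.049  0.038  0.09 ]
turn deg [-0.19 -0.05 -0.14] share [-0.037 -0.011 -0.028]
```

Request:
drive_tool([
  {"hand":-1,"tx":-0.05,"ty":0.04,"tz":0.08,"wx":-0.04,"wy":-0.01,"wz":-0.03},
  {"hand":-1,"tx":0,"ty":0,"tz":0,"wx":0,"wy":0,"wz":0},
  {"hand":1,"tx":0,"ty":0,"tz":0,"wx":0,"wy":0,"wz":0},
  {"hand":1,"tx":0,"ty":0,"tz":0,"wx":0,"wy":0,"wz":0},
  {"hand":1,"tx":0,"ty":0,"tz":0,"wx":0,"wy":0,"wz":0},
  {"hand":1,"tx":0,"ty":0,"tz":0,"wx":0,"wy":0,"wz":0},
  {"hand":1,"tx":0,"ty":0,"tz":0,"wx":0,"wy":0,"wz":0},
  {"hand":1,"tx":0,"ty":0,"tz":0,"wx":0,"wy":0,"wz":0},
  {"hand":1,"tx":0,"ty":0,"tz":0,"wx":0,"wy":0,"wz":0},
  {"hand":1,"tx":0,"ty":0,"tz":0,"wx":0,"wy":0,"wz":0},
])

```text
time: 22.0
tool_pos: [568.4, 362.0, 39.3]
tcp_rot: [3.14, -0.001, -1.57]
contact_force: [0.2, 0.8, 0.3]
grip_width: 43.0
```

```bash
python3 - <<'E'
from h import *
goal([570,361.8,275],DOWN)
E
```

```text
t 22.0 pos [568.4 362.   39.3] rot [ 3.1399e+00 -8.0000e-04 -1.5702e+00] F [0.2 0.8 0.3] w 43.0
shift tool mm [   0.4   -1.2 -235.7] rows total share [ 0.011 -0.031 -5.894]
turn deg [ 0.1  -0.05  0.03] share [ 0.02  -0.009  0.006]
```

Request:
drive_tool([
  {"hand":1,"tx":0,"ty":0,"tz":-0.2,"wx":0,"wy":0,"wz":0},
  {"hand":1,"tx":0,"ty":0,"tz":-0.6,"wx":0,"wy":0,"wz":0},
  {"hand":1,"tx":0,"ty":0,"tz":-0.9,"wx":0,"wy":0,"wz":0},
  {"hand":1,"tx":0,"ty":0,"tz":-0.9,"wx":0,"wy":0,"wz":0},
  {"hand":1,"tx":0,"ty":0,"tz":-0.9,"wx":0,"wy":0,"wz":0},
  {"hand":1,"tx":0,"ty":0,"tz":-0.9,"wx":0,"wy":0,"wz":0},
  {"hand":1,"tx":0,"ty":0,"tz":-0.9,"wx":0,"wy":0,"wz":0},
  {"hand":1,"tx":0,"ty":0,"tz":-0.6,"wx":0,"wy":0,"wz":0},
  {"hand":1,"tx":0,"ty":0,"tz":0,"wx":0,"wy":0,"wz":0},
])

```text
time: 22.75
tool_pos: [570.3, 363.0, 282.8]
tcp_rot: [-3.133, 0.004, -1.57]
contact_force: [-0.2, -0.1, -1.6]
grip_width: 41.4
```

Request:
drive_tool([
  {"hand":1,"tx":0.3,"ty":0.05,"tz":0,"wx":0,"wy":0,"wz":0},
  {"hand":1,"tx":0.8,"ty":0.15,"tz":0,"wx":0,"wy":0,"wz":0},
  {"hand":1,"tx":0.8,"ty":0.15,"tz":0,"wx":0,"wy":0,"wz":0},
  {"hand":1,"tx":0.8,"ty":0.15,"tz":0,"wx":0,"wy":0,"wz":0},
  {"hand":1,"tx":0.8,"ty":0.15,"tz":0,"wx":0,"wy":0,"wz":0},
  {"hand":1,"tx":0.8,"ty":0.15,"tz":0,"wx":0,"wy":0,"wz":0},
  {"hand":1,"tx":0.8,"ty":0.15,"tz":0,"wx":0,"wy":0,"wz":0},
  {"hand":1,"tx":0.8,"ty":0.15,"tz":0,"wx":0,"wy":0,"wz":0},
  {"hand":1,"tx":0.8,"ty":0.15,"tz":0,"wx":0,"wy":0,"wz":0},
  {"hand":1,"tx":0.8,"ty":0.15,"tz":0,"wx":0,"wy":0,"wz":0},
  {"hand":1,"tx":0.8,"ty":0.15,"tz":0,"wx":0,"wy":0,"wz":0},
  {"hand":1,"tx":0.8,"ty":0.15,"tz":0,"wx":0,"wy":0,"wz":0},
  {"hand":1,"tx":0.8,"ty":0.15,"tz":0,"wx":0,"wy":0,"wz":0},
  {"hand":1,"tx":0.8,"ty":0.15,"tz":0,"wx":0,"wy":0,"wz":0},
  {"hand":1,"tx":0.8,"ty":0.1,"tz":0,"wx":0,"wy":0,"wz":0},
  {"hand":1,"tx":0.6,"ty":0,"tz":0,"wx":0,"wy":0,"wz":0},
  {"hand":1,"tx":0.2,"ty":0,"tz":0,"wx":0,"wy":0,"wz":0},
  {"hand":1,"tx":0,"ty":0,"tz":0,"wx":0,"wy":0,"wz":0},
])

```text
time: 24.25
tool_pos: [484.5, -131.3, 275.0]
tcp_rot: [3.138, -0.001, -1.573]
contact_force: [0.9, 1.0, -2.2]
grip_width: 41.5
```

```bash
python3 - <<'E'
from h import *
bgoal(170)
E
```

```text
t 24.25 pos [ 484.5 -131.3  275. ] rot [ 3.1384e+00 -5.0000e-04 -1.5732e+00] F [ 0.9  1.  -2.2] w 41.5
shift tool mm [-1.8 -8.9 52.8] rows total share [-0.044 -0.223  1.319]
turn deg [30.11 -2.16 -0.13] share [ 6.021 -0.432 -0.026]
```

Request:
drive_tool([
  {"hand":1,"tx":0,"ty":0,"tz":0,"wx":0.75,"wy":-0.05,"wz":0},
  {"hand":1,"tx":0,"ty":0,"tz":0,"wx":0.75,"wy":-0.05,"wz":0},
  {"hand":1,"tx":0,"ty":0,"tz":0,"wx":0.75,"wy":-0.05,"wz":0},
  {"hand":1,"tx":0,"ty":0,"tz":0,"wx":0.75,"wy":-0.05,"wz":0},
  {"hand":1,"tx":0,"ty":0,"tz":0,"wx":0.75,"wy":-0.05,"wz":0},
  {"hand":1,"tx":0,"ty":0,"tz":0,"wx":0.75,"wy":-0.06,"wz":0},
  {"hand":1,"tx":0,"ty":0,"tz":0,"wx":0.75,"wy":-0.06,"wz":0},
  {"hand":1,"tx":0,"ty":0,"tz":0,"wx":0.75,"wy":-0.06,"wz":0},
  {"hand":1,"tx":0,"ty":0,"tz":0,"wx":0,"wy":0,"wz":0},
  {"hand":1,"tx":0,"ty":0,"tz":0,"wx":0,"wy":0,"wz":0},
])

```text
time: 25.08
tool_pos: [484.3, -128.6, 275.4]
tcp_rot: [-2.622, 0.036, -1.56]
contact_force: [-0.3, 0.0, -2.3]
grip_width: 41.4
```

```bash
python3 - <<'E'
from h import *
bgoal(145);where()
E
```

```text
t 25.08 pos [ 484.3 -128.6  275.4] rot [-2.622   0.0363 -1.5601] F [-0.3  0.  -2.3] w 41.4
shift tool mm [ 3.1 18.6 75.5] rows total share [0.076 0.465 1.888]
turn deg [0.17 0.11 0.03] share [0.034 0.021 0.005]
tcp in bolt [ 19.    1.6 220.5] tool z vs bolt deg 0.2
```

Request:
drive_tool([
  {"hand":1,"tx":0.04,"ty":0.23,"tz":0,"wx":0.03,"wy":0.02,"wz":0},
  {"hand":1,"tx":0.03,"ty":0.23,"tz":0.4,"wx":0,"wy":0,"wz":0},
  {"hand":1,"tx":0,"ty":0,"tz":0.6,"wx":0,"wy":0,"wz":0},
  {"hand":1,"tx":0,"ty":0,"tz":0.4,"wx":0,"wy":0,"wz":0},
  {"hand":1,"tx":0,"ty":0,"tz":0.3,"wx":0,"wy":0,"wz":0},
  {"hand":1,"tx":0,"ty":0,"tz":0.1,"wx":0,"wy":0,"wz":0},
  {"hand":1,"tx":0,"ty":0,"tz":0,"wx":0,"wy":0,"wz":0},
  {"hand":1,"tx":0,"ty":0,"tz":0,"wx":0,"wy":0,"wz":0},
])

```text
time: 25.75
tool_pos: [505.6, -129.6, 204.6]
tcp_rot: [-2.617, 0.034, -1.56]
contact_force: [0.3, 0.4, -2.1]
grip_width: 41.6
```

```bash
python3 - <<'E'
from h import *
bgoal(135);where()
ob=get_obs(); R=Ro.from_euler('xyz',ob['tcp_rot']).as_matrix(); p=ob['tool_pos']
Rb,o=bolt(BP)
for n,a in (("scene",(250,180,100,85,7)),):
    im=capture(n)
    L=[circ(Rb,o,5,90),circ(Rb,o,10,80)]
    M=[circ(R,p,31,39.5),circ(R,p,31,29.5),circ(R,p,21,-30.5)]
    crop(im[:,:,::-1],*a,f"ov5_{n}.png",[proj(n,q) for q in L+M])
E
```

```text
t 25.75 pos [ 505.6 -129.6  204.6] rot [-2.6173  0.0335 -1.5599] F [ 0.3  0.4 -2.1] w 41.6
shift tool mm [-0.7  2.  13.5] rows total share [-0.018  0.05   0.339]
turn deg [-0.1  -0.02  0.12] share [-0.019 -0.004  0.024]
tcp in bolt [  1.9  -0.8 148.5] tool z vs bolt deg 0.1
```

View pics/ov5_scene.png

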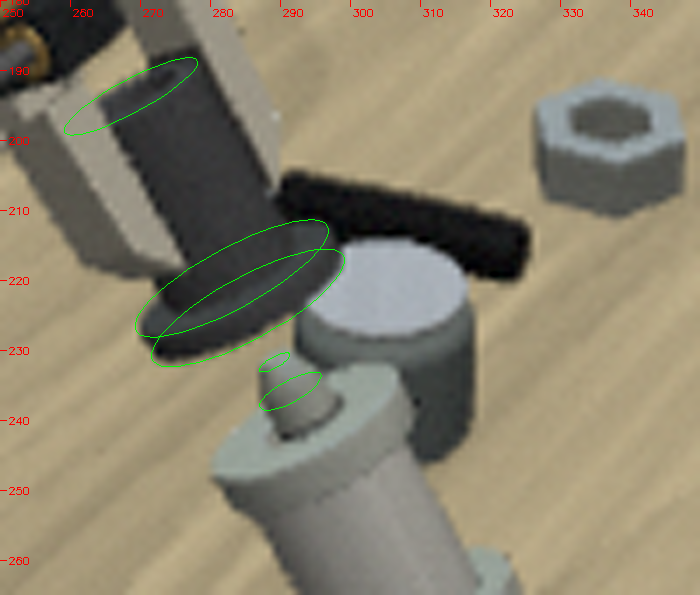

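The bushing is held flange down and square, on the bolt's axis, with its flange centre near crop (248,305) above the tip at (275,360). Sliding it on.

Request:
drive_tool([
  {"hand":1,"tx":-0.02,"ty":0.04,"tz":0,"wx":0,"wy":0,"wz":0},
  {"hand":1,"tx":0,"ty":0,"tz":0.2,"wx":0,"wy":0,"wz":0},
  {"hand":1,"tx":0,"ty":0,"tz":0.2,"wx":0,"wy":0,"wz":0},
  {"hand":1,"tx":0,"ty":0,"tz":0.15,"wx":0,"wy":0,"wz":0},
  {"hand":1,"tx":0,"ty":0,"tz":0.15,"wx":0,"wy":0,"wz":0},
  {"hand":1,"tx":0,"ty":0,"tz":0.1,"wx":0,"wy":0,"wz":0},
  {"hand":1,"tx":0,"ty":0,"tz":0,"wx":0,"wy":0,"wz":0},
  {"hand":1,"tx":0,"ty":0,"tz":0,"wx":0,"wy":0,"wz":0},
])

```text
time: 26.47
tool_pos: [519.8, -128.0, 175.4]
tcp_rot: [-2.618, 0.034, -1.561]
contact_force: [-0.2, 0.1, -1.3]
grip_width: 41.4
```

```bash
python3 - <<'E'
from h import *
bgoal(110);where()
E
```

```text
t 26.47 pos [ 519.8 -128.   175.4] rot [-2.6176  0.0338 -1.561 ] F [-0.2  0.1 -1.3] w 41.4
shift tool mm [-0.3 -0.3  6.2] rows total share [-0.007 -0.008  0.154]
turn deg [-0.08 -0.04  0.06] share [-0.016 -0.008  0.011]
tcp in bolt [ -0.3  -0.3 116.2] tool z vs bolt deg 0.09
```

Request:
drive_tool([
  {"hand":1,"tx":0,"ty":0,"tz":0.06,"wx":0,"wy":0,"wz":0},
  {"hand":1,"tx":0,"ty":0,"tz":0.04,"wx":0,"wy":0,"wz":0},
  {"hand":1,"tx":0,"ty":0,"tz":0.03,"wx":0,"wy":0,"wz":0},
  {"hand":1,"tx":0,"ty":0,"tz":0,"wx":0,"wy":0,"wz":0},
])

```text
time: 26.8
tool_pos: [522.4, -128.0, 171.2]
tcp_rot: [-2.617, 0.033, -1.561]
contact_force: [-0.4, -0.1, -1.7]
grip_width: 41.6
```

```bash
python3 - <<'E'
from h import *
where()
E
```

```text
tcp in bolt [ -0.2  -0.4 111.2] tool z vs bolt deg 0.14
```

Request:
drive_tool([
  {"hand":1,"tx":0,"ty":0,"tz":0.03,"wx":0,"wy":0,"wz":0},
  {"hand":1,"tx":0,"ty":0,"tz":0.02,"wx":0,"wy":0,"wz":0},
  {"hand":1,"tx":0,"ty":0,"tz":0,"wx":0,"wy":0,"wz":0},
])

```text
time: 27.05
tool_pos: [523.4, -127.9, 170.1]
tcp_rot: [-2.616, 0.033, -1.561]
contact_force: [-4.5, 0.0, 4.2]
grip_width: 41.0
```

```bash
python3 - <<'E'
from h import *
where()
E
```

```text
tcp in bolt [ 1.000e-01 -4.000e-01  1.098e+02] tool z vs bolt deg 0.17
```

Contact at 109.8 mm (expected 109.5). Releasing.

Request:
drive_tool([
  {"hand":-1,"tx":0,"ty":0,"tz":0,"wx":0,"wy":0,"wz":0},
  {"hand":-1,"tx":0,"ty":0,"tz":0,"wx":0,"wy":0,"wz":0},
  {"hand":-1,"tx":0,"ty":0,"tz":0,"wx":0,"wy":0,"wz":0},
  {"hand":-1,"tx":0,"ty":0,"tz":0,"wx":0,"wy":0,"wz":0},
  {"hand":-1,"tx":0,"ty":0,"tz":0,"wx":0,"wy":0,"wz":0},
  {"hand":-1,"tx":0,"ty":0,"tz":-0.3,"wx":0,"wy":0,"wz":0},
  {"hand":-1,"tx":0,"ty":0,"tz":-0.7,"wx":0,"wy":0,"wz":0},
  {"hand":-1,"tx":0,"ty":0,"tz":-1,"wx":0,"wy":0,"wz":0},
  {"hand":-1,"tx":0,"ty":0,"tz":-1,"wx":0,"wy":0,"wz":0},
  {"hand":-1,"tx":0,"ty":0,"tz":-0.5,"wx":0,"wy":0,"wz":0},
  {"hand":-1,"tx":0,"ty":0,"tz":0,"wx":0,"wy":0,"wz":0},
  {"hand":-1,"tx":0,"ty":0,"tz":0,"wx":0,"wy":0,"wz":0},
])

```text
time: 28.05
tool_pos: [453.4, -133.0, 291.6]
tcp_rot: [-2.615, 0.032, -1.562]
contact_force: [-0.4, -0.5, 0.7]
grip_width: 92.0
```

```bash
python3 - <<'E'
from h import *
where()
Rb,o=bolt(BP)
for n,a in (("top",(320,200,80,85,7)),("scene",(250,190,110,85,7))):
    im=capture(n); cv2.imwrite(f"pics/{n}6.png",im[:,:,::-1])
    L=[circ(Rb,o,31,70),circ(Rb,o,31,80),circ(Rb,o,21,140)]
    crop(im[:,:,::-1],*a,f"ov6_{n}.png",[proj(n,q) for q in L])
E
```

```text
tcp in bolt [ 1.000e-01 -6.000e-01  2.501e+02] tool z vs bolt deg 0.31
```

View pics/ov6_top.png

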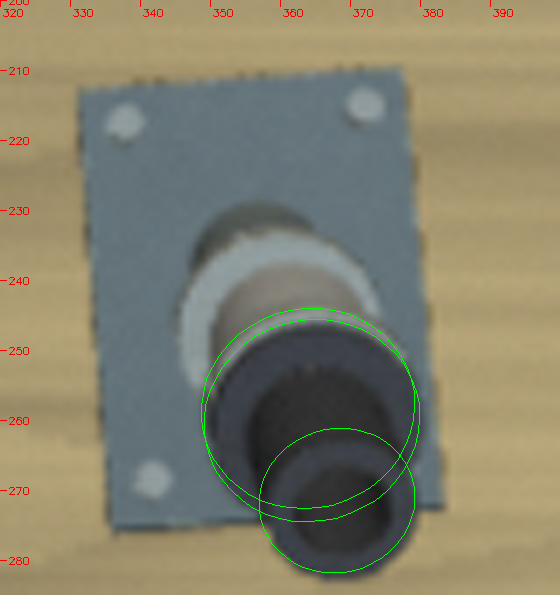

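View pics/ov6_scene.png

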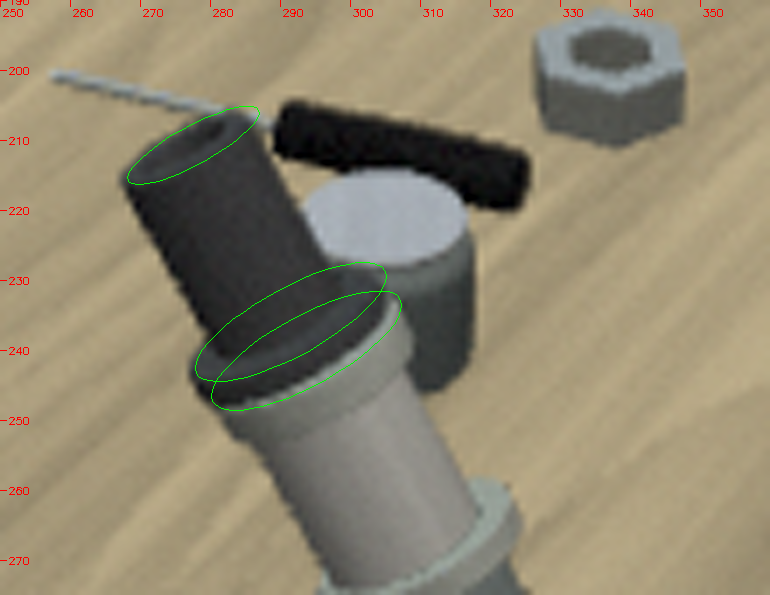

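View pics/scene6.png

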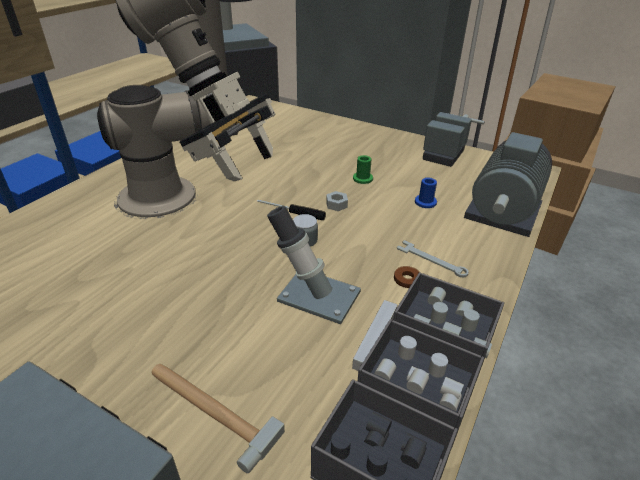

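The stack is complete: the spacer, washer and dark bushing are seated within 1–2 px of prediction, the bystanders look untouched, and the gripper is clear. I'll let it settle, check it is at rest, and hand in.

Request:
drive_tool([
  {"hand":-1,"tx":0,"ty":0,"tz":0,"wx":0,"wy":0,"wz":0},
  {"hand":-1,"tx":0,"ty":0,"tz":0,"wx":0,"wy":0,"wz":0},
  {"hand":-1,"tx":0,"ty":0,"tz":0,"wx":0,"wy":0,"wz":0},
  {"hand":-1,"tx":0,"ty":0,"tz":0,"wx":0,"wy":0,"wz":0},
  {"hand":-1,"tx":0,"ty":0,"tz":0,"wx":0,"wy":0,"wz":0},
  {"hand":-1,"tx":0,"ty":0,"tz":0,"wx":0,"wy":0,"wz":0},
])

```text
time: 28.65
tool_pos: [453.4, -132.5, 290.5]
tcp_rot: [-2.617, 0.034, -1.561]
contact_force: [0.1, -0.7, 0.3]
grip_width: 91.6
```

```bash
python3 - <<'E'
from h import *
for n in ("top","scene"):
    im=capture(n)[:,:,::-1]; a=cv2.imread(f"pics/{n}6.png"); b=cv2.imread(f"pics/{n}0.png")
    x,y,w,h=(330,200,60,90) if n=="top" else (255,195,110,120)
    print(n,"stack change",cv2.absdiff(im.copy(),a)[y:y+h,x:x+w].max())
    if n=="top":
        d=cv2.absdiff(im.copy(),b).max(2)
        for nm,(u,v) in dict(nut=(205,302),tin=(287,298),wrench=(252,175),hammer=(504,250),offcut=(378,177),screwdriver=(245,325)).items(): print(nm,d[v-14:v+14,u-14:u+14].max())
close_job()
E
```

```text
top stack change 29
nut 16
tin 16
wrench 16
hammer 16
offcut 16
screwdriver 16
scene stack change 19
the job is handed in; nothing more can be done
```

The roller stack is built on the leaning bolt and the job is handed in; the robot clock stood at about 29 s of the 72 s allowed. I slid on the spacer, then the washer, then the dark bushing with its flange down. Each was lowered until the arm felt contact, then released.

**Seating:** contact came at heights that match each part being fully home. Tool readings along the bolt were 45.7 mm for the spacer (44–45 expected), 73.6 mm for the washer (73) and 109.8 mm for the bushing (109.5).

**Alignment:** in both cameras the parts lie within about 1–2 pixels of where they should be. They sag roughly 2 mm towards the robot, which is the play between the bores and the bolt.

**At rest:** the stack pictures taken about 0.7 s apart differed by at most 29 grey levels (top) and 19 (scene). The bystander patches differed by 16 over the whole job, so the top view's 29 is a little more than noise. I saw no shift by eye, but I handed in without looking into that difference.

**Other things on the bench:** the top view showed no change at the nut, tin, wrench, hammer, offcut or screwdriver. The gripper was open and well clear of the stack.

No check failed. The two cameras disagreed by about 1 mm on positions, which is within their stated accuracy. For the bolt's heading I used 184° from the base plate's edges rather than the 182° from the tip fit.

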